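Open the hot wax pot with the lid lifter and charge it with a stick of wax

TASK

Charge the hot wax pot: take the lid lifter from its stand, hook the lid by the middle of its loop handle, lift it off, keep it level, and set it down gently, flat on the middle of the wire trivet; the lid is hot, so neither hand nor arm may touch it. Then hang the lifter back in its stand, and after that lay the stick of wax flat on the floor of the pot. Leave the other things where they are.

Things in the scene. Friction and masses are not known exactly. Their poses are not given: they have to be found in the camera images.
- wax_pot: Round electric wax pot, fixed: aluminium shell 148 mm outside diameter, 80 mm high, open inside (inner diameter 136 mm, flat floor 14 mm above the bench), with a black control box and dial sticking out 36 mm from its shell on its -x side. Origin: centre of its underside on the bench, z up. It starts empty and closed by the lid.
- pot_floor (a point): Centre of the pot's inner floor, 14 mm above the bench, 66 mm below the rim.
- lid: Loose steel lid of the pot, 154 mm diameter, 0.2 to 0.4 kg. Origin: centre of its underside, z up (72 mm above the bench when on the pot). The lowest 8 mm are a plug of 126 mm diameter, loose in the pot; the flange above rests on the rim, its top at z = 13 mm. On top stands a rigid loop handle in the lid's y-z plane, 81 mm wide, its top 60 mm above the origin (see lid_loop).
- lid_loop (a point): Middle of the loop's straight top bar (axis of a 7 mm round bar, 38 mm long along the lid's y), 57 mm above the lid's origin; the lid balances about it. From the top bar the legs slope outwards and down to y = +-37 mm on the lid. Free height under the bar 40 mm. A hook passes through the loop along the lid's x, from either side.
- lifter: Loose lid lifter, 0.16 kg: flat-sided wooden cross handle (120 mm long along its y, 24 mm wide along x, 26 mm high) with a round steel shank below its middle ending in an open hook of bent strip, 18 mm wide along y. Origin: centre of the handle; z up, away from the hook. The hook's tip points to the lifter's +x; it enters a loop moving along its own +x (see lifter_hook).
- lifter_hook (a point): Where the axis of the loop's bar lies when it hangs in the hook's V: straight below the handle's centre, 103 mm below it. The hook's lowest point is 112 mm below the handle's centre, the top of its tip 92 mm, at x = +16 mm; the strip's back is at x = -14 mm. To enter or leave the loop this point must be over 15 mm below the bar's axis. The lid hangs level if hooked within 9 mm of the loop's middle.
- lifter_stand: Fixed stand: dark steel plate 100 x 110 x 8 mm, two bent-bar frames at y = +-38 mm with flared cradles (flat seat 30 mm wide along x, lips 19 mm higher, 149 mm above the bench). The lifter's handle lies in both along the stand's y, its centre 140 mm over the stand's origin (centre of the underside), lifter's x along the stand's x, hook hanging between the frames; it comes out straight up.
- trivet: Fixed wire trivet of steel rods, about 134 mm square with clipped corners, top 14 mm above the bench. Origin: centre of its underside on the bench.
- trivet_top (a point): Centre of the trivet's top, 14 mm above the bench.
- wax_stick: Loose red-brown stick of hard wax lying on the bench, 14 mm wide (x), 110 mm long (y), 12 mm high; 0.03 kg. Origin: centre of its underside.
- wax_tin: Bystander: open tin, 71 mm diameter, 78 mm high. Origin: centre of its underside.
- tape_roll: Bystander: roll of brown tape, 91 mm diameter, 24 mm high, lying flat. Origin: centre of its underside.
- pliers: Bystander: pliers with red handles, 181 mm long, 12 mm high, lying flat. Origin: centre of its underside.

How it is judged:
By the outcome, as a careful person would: the job done as asked, in the order asked, and still so for the second after the job is handed in, with the robot touching nothing.
It also fails if it takes over 72 s, if anything falls off the work surface, if the arm or the gripper's body presses on something with over 40 N, if the wrist force passes 120 N, or if a joint passes its speed limit or range.

ROBOT

A 7-joint arm with a two-finger parallel gripper is mounted at the origin on a cart in front of the work surface, level with it; the furniture and walls round the work are solid. World frame = base frame: x ahead of the robot, y to its left, z up, the work surface at z = 0. Lengths are in m, angles in rad, forces in N, time in s.
With the tool pointing down it reaches from about 0.4 to 0.85 m from the base axis. Payload 10.4 kg.
Tool frame: the origin (TCP) lies at the very end of the fingers, on their centre line; the grasp point (between the pads) lies 19 mm behind it; z points along the fingers, y is the direction in which the jaws open and shut (so a half turn about z gives the same grasp; the last joint's range is limited). The gripper opens to 87 mm and grips with 3 to 60 N. Pads are 19 mm wide; open, the fingers measure 117 mm over their backs; the gripper's body (75 mm by 190 mm) begins 51 mm behind the grasp point.
Start: joints at [1.154, 0.332, -0.065, 1.46, 0.022, 1.35, -0.088], TCP at [0.24, -0.577, 0.223] pointing down, gripper open.
Joint ranges: [-2.6, 2.6], [-0.5, 2.12], [-1.47, 1.34], [0.16, 2.42], [-1.27, 4.41], [0.06, 2.06], [-2.6, 2.6]. Speed limits (rad/s): [2.22, 2.22, 2.79, 2.79, 3.14, 3.14, 3.14].

INTERFACE

Orientations are given as a unit quaternion [x, y, z, w].
In Python, from bench import read_state, camera, close_job, recognise, masks_of gives the robot as it stands.
- The arm moves only by the tool play_rows, never from a script. Its argument "moves" is a list of rows, each a list of 3 entries, a list of its own where there are three numbers: the shift along the tool's x, y, z in cm, then the turn, a rotation vector about the tool's x, y, z in rad, then the finger opening in cm, from 0 to 8.7. In form: [[[dx, dy, dz], [ax, ay, az], jaw], ...]. A call has 1 to 8 rows; each row is the pose to reach, as a shift and turn from the pose commanded when the call began, along the tool's axes at that moment; what a row does not reach only later rows make up. A row lasts 1/8 s, in which the tool goes at most 62.5 mm and 10.7 degrees, less where a joint would pass 70% of its speed; a pose out of reach is approached as far as the arm can. A call with a gripper value outside its range is refused whole. The fingers move at their own pace and stop on an object; "grip_force" is the grip in N (left out, the last holds). Time passes only in rows, so rows that repeat a pose let the fingers close. It gives the time, the measured TCP pose, the force and the opening at its end, in the units of the state.
- read_state(): the state, without advancing time (a new reading comes with each control period).
- camera(name): name is "scene" or "top" or "wrist"; returns a dict with "frame" (400x640x3 uint8, red, green, blue), "intrinsics" (3x3 intrinsics, pixels), "k1" (the pictures are not rectified: a ray, as slopes to the right and down, at radius r is drawn at 1 + k1 r^2 times it, then the intrinsics apply), "camera_from_world" (4x4, takes a point from world to camera coordinates). Camera axes: x right, y down, z forward; pixel columns grow to the right and rows downward; lengths in m; the calibration is good to about 2 mm. A picture is of the moment at which its call begins. There is no depth.
- close_job(): hands the job in, once; it reports no verdict.
Trained networks look in a picture, given as the dict that the camera call returned (one of the last four; its "shot" number tells which), for a name from the list of things; names that differ only in an ending like _2 or _b are one class to them, and where a whole thing is asked for, a point or a joint stands for the part that bears it (a point fixed in the world has none). Each returns a list of dicts, best first, with "conf" (0 to 1); they miss things now and then, are a little off and sometimes report something else, mostly with a low value. They report only what shows in the picture. A call takes as long as a camera call.
- recognise(picture, query): "at" ([column, row] in pixels, amid what is visible of it).
- masks_of(picture, query): "region" (400x640 bool, what is visible of it) and "at" ([column, row] in pixels, amid what is visible of it).
The state is a dict: "time": time; "joint_positions": joint angles; "joint_vel": joint speeds; "joint_torque": joint torques, N m; "ee_pos": TCP position; "eef_rot": TCP orientation; "ft_force": force on the tool from outside, world axes, zero at the start; "torque": the same for the moment, N m; "width": finger opening in m.
Only numpy, scipy, OpenCV 4.12 (cv2) and the standard library are available. Lean on these libraries where they do the work, as an engineer would, in place of code of your own. Each camera call takes 0.05 s, during which the arm holds its last target.

## Working session

There is one attempt and no reset: what is moved stays moved. The work goes in short steps, Python scripts to look and compute and a tool call to move; the robot and the scene stay as the last step left them, time stands still between calls to the robot, and variables do not carry over. Pictures are saved under pics/ and viewed, and the job is handed in when it is done.

Besides the shell and the picture viewer there is one more tool, called after "Emit:" as name(argument=value, ...) on one line, values as JSON. play_rows: Moves the arm, as the interface text tells. Its arguments: {"type":"object","properties":{"moves":{"type":"array","items":{"type":"array"}},"grip_force":{"type":"number"}},"required":["moves"]}

```bash
ls; mkdir -p pics; python3 - <<'E'
from bench import *
import cv2
s=read_state()
for k,v in s.items(): print(k,v)
for n in ["scene","top"]:
    p=camera(n)
    print(n,p["intrinsics"],p["k1"],p["camera_from_world"])
    cv2.imwrite(f"pics/{n}0.png",p["frame"][:,:,::-1])
    for q in ["wax_pot","lid","lifter","lifter_stand","trivet","wax_stick","lid_loop","wax_tin","tape_roll","pliers"]:
        r=recognise(p,q); print(q,[(d["at"],round(d["conf"],2)) for d in r][:3])
E
```

```text
pics
time 0.0
joint_positions [ 1.15437822  0.33287066 -0.06470807  1.46092757  0.02160547  1.3498908
 -0.08851426]
joint_vel [ 0.0005487   0.00038538  0.00047834  0.00028682 -0.00104466 -0.00174977
 -0.00027246]
joint_torque [ 5.11033995e-04 -6.23259044e+01  2.50446709e-02 -3.89908326e+01
 -6.13119593e-02  3.98093252e-02  1.73330241e-04]
ee_pos [ 0.23967554 -0.57680775  0.22176127]
eef_rot [ 9.80674237e-01  1.95646493e-01 -1.69703397e-04 -6.79433376e-04]
ft_force [-0.32195238 -0.23829136  0.08500746]
torque [-0.02580173 -0.00185775  0.0334399 ]
width 0.08689314906372256
scene [[428.8210379    0.         322.87443307]
 [  0.         428.8210379  201.66749887]
 [  0.           0.           1.        ]] -0.11425443367284586 [[-0.85300408 -0.52187697  0.00533552  0.50341397]
 [-0.26063359  0.41710204 -0.8706871   0.26794213]
 [ 0.45216609 -0.74409026 -0.49180841  1.22973745]
 [ 0.          0.          0.          1.        ]]
wax_pot [([377.4, 232.0], 0.77)]
lid [([376.2, 210.5], 0.78)]
lifter [([276.9, 250.1], 0.64)]
lifter_stand [([282.7, 284.5], 0.61)]
trivet [([322.3, 251.3], 0.92)]
[... 227 characters left out ...]
82449698   0.         319.71403729]
 [  0.         474.82449698 197.2037144 ]
 [  0.           0.           1.        ]] -0.1346115209779355 [[-0.08139655 -0.99667441 -0.00383769  0.05207687]
 [-0.97138218  0.08019186 -0.22357534  0.608962  ]
 [ 0.22313957 -0.0144704  -0.9746791   1.44518529]
 [ 0.          0.          0.          1.        ]]
wax_pot [([353.8, 273.0], 0.75)]
lid [([362.9, 250.4], 0.81), ([455.4, 227.8], 0.47)]
lifter [([225.5, 222.0], 0.66)]
lifter_stand [([232.6, 231.1], 0.6)]
trivet [([285.7, 229.0], 0.66)]
wax_stick [([419.2, 235.9], 0.45)]
lid_loop [([359.7, 245.6], 0.76)]
wax_tin [([184.9, 212.1], 0.63)]
tape_roll [([272.7, 166.6], 0.88)]
pliers [([458.6, 227.3], 0.9)]
```

View pics/scene0.png

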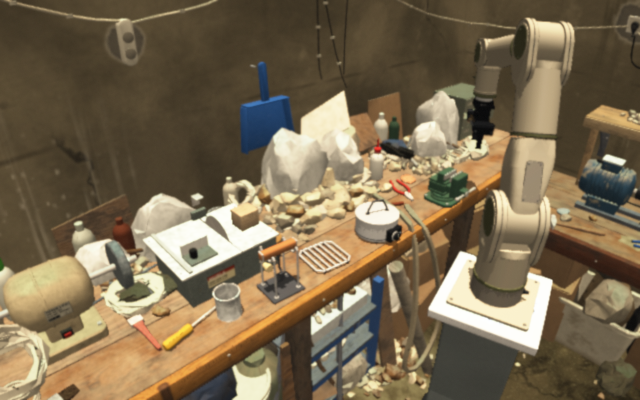

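View pics/top0.png

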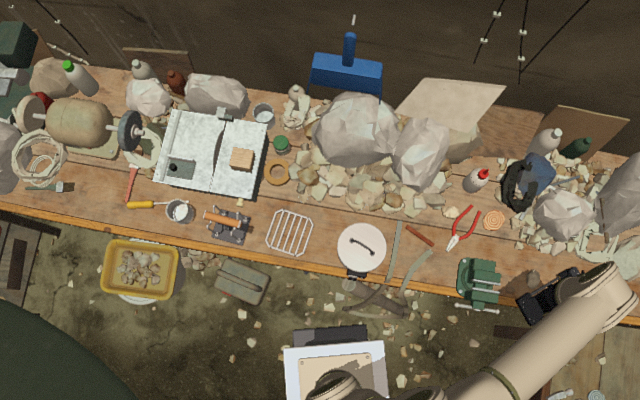

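The top view shows the pot and lid at about (361,250), the trivet at (289,232), the lifter in its stand at (225,221), the wax stick at (419,236), the pliers at (460,228) and the tape at (276,172). Next I'll build helpers and zoom in.

```bash
cat > h.py <<'E'
from bench import *
import numpy as np, cv2
from scipy.spatial.transform import Rotation as R
def dist(p): return np.array([p["k1"],0,0,0,0],float)
def proj(p,X):
    X=np.atleast_2d(np.asarray(X,float)); T=np.array(p["camera_from_world"])
    r,_=cv2.Rodrigues(T[:3,:3]); u,_=cv2.projectPoints(X,r,T[:3,3],np.array(p["intrinsics"]),dist(p)); return u[:,0]
def ray(p,uv):
    n=cv2.undistortPoints(np.array([[uv]],float),np.array(p["intrinsics"]),dist(p))[0,0]
    T=np.array(p["camera_from_world"]); Rm=T[:3,:3]
    return -Rm.T@T[:3,3], Rm.T@np.array([n[0],n[1],1])
def atz(p,uv,z):
    o,d=ray(p,uv); return o+d*(z-o[2])/d[2]
def tri(ps,uvs):
    A=np.zeros((3,3));b=np.zeros(3)
    for p,uv in zip(ps,uvs):
        o,d=ray(p,uv); d=d/np.linalg.norm(d); M=np.eye(3)-np.outer(d,d); A+=M;b+=M@o
    return np.linalg.solve(A,b)
def crop(p,c,w,h,f,name,pts=None,col=(0,255,0)):
    im=p["frame"][:,:,::-1].copy(); x0=int(c[0]-w/2); y0=int(c[1]-h/2); x0=max(x0,0);y0=max(y0,0)
    im=cv2.resize(im[y0:y0+h,x0:x0+w],None,fx=f,fy=f,interpolation=cv2.INTER_CUBIC)
    if pts is not None:
        for u in pts: cv2.circle(im,(int((u[0]-x0+.5)*f),int((u[1]-y0+.5)*f)),2,col,-1)
    cv2.imwrite("pics/"+name,im); print(name,"origin",x0,y0,"scale",f)
def pose(s): return np.array(s["ee_pos"]),R.from_quat(s["eef_rot"])
E
python3 - <<'E'
from h import *
t=camera("top"); s=camera("scene")
crop(t,(330,230),240,120,3.3,"topc.png")
crop(s,(320,250),200,150,4,"scc.png")
for q,z in [("wax_pot",.04),("lid",.085),("lid_loop",.129),("lifter",.14),("lifter_stand",.05),("trivet",.014),("wax_stick",.012),("pliers",.012),("tape_roll",.024),("wax_tin",.04)]:
    m=masks_of(t,q)
    if m:
        r=m[0]["region"]; ys,xs=np.nonzero(r)
        c,sz,a=cv2.minAreaRect(np.c_[xs,ys].astype(np.float32))
        box=cv2.boxPoints((c,sz,a))
        W=np.array([atz(t,b,z)[:2] for b in box])
        e1=W[1]-W[0];e2=W[2]-W[1]
        print(q,round(m[0]["conf"],2),"cen",atz(t,c,z)[:2].round(3),"mean",atz(t,(xs.mean(),ys.mean()),z)[:2].round(3),"edges",[(round(np.linalg.norm(e),3),round(np.degrees(np.arctan2(e[1],e[0])),1)) for e in (e1,e2)])
E
```

```text
topc.png origin 210 170 scale 3.3
scc.png origin 220 175 scale 4
wax_pot 0.54 cen [ 0.364 -0.082] mean [ 0.362 -0.088] edges [(np.float64(0.042), np.float64(-23.6)), (np.float64(0.085), np.float64(-113.3))]
lid 0.57 cen [ 0.44  -0.113] mean [ 0.44  -0.113] edges [(np.float64(0.153), np.float64(-94.8)), (np.float64(0.149), np.float64(173.8))]
lid_loop 0.71 cen [ 0.436 -0.108] mean [ 0.435 -0.108] edges [(np.float64(0.144), np.float64(-49.7)), (np.float64(0.143), np.float64(-140.7))]
lifter 0.76 cen [0.543 0.303] mean [0.547 0.3  ] edges [(np.float64(0.036), np.float64(-17.1)), (np.float64(0.123), np.float64(-109.7))]
lifter_stand 0.68 cen [0.548 0.303] mean [0.537 0.294] edges [(np.float64(0.1), np.float64(-18.0)), (np.float64(0.13), np.float64(-110.5))]
trivet 0.76 cen [0.509 0.108] mean [0.492 0.123] edges [(np.float64(0.131), np.float64(-28.1)), (np.float64(0.132), np.float64(-119.6))]
wax_stick 0.57 cen [ 0.47  -0.313] mean [ 0.47  -0.314] edges [(np.float64(0.019), np.float64(-40.9)), (np.float64(0.109), np.float64(-130.5))]
pliers 0.74 cen [ 0.478 -0.454] mean [ 0.475 -0.455] edges [(np.float64(0.172), np.float64(-46.7)), (np.float64(0.069), np.float64(-136.0))]
tape_roll 0.94 cen [0.718 0.141] mean [0.719 0.14 ] edges [(np.float64(0.08), np.float64(-90.6)), (np.float64(0.094), np.float64(-179.8))]
wax_tin 0.95 cen [0.608 0.462] mean [0.608 0.464] edges [(np.float64(0.069), np.float64(-31.4)), (np.float64(0.095), np.float64(-123.5))]
```

View pics/topc.png

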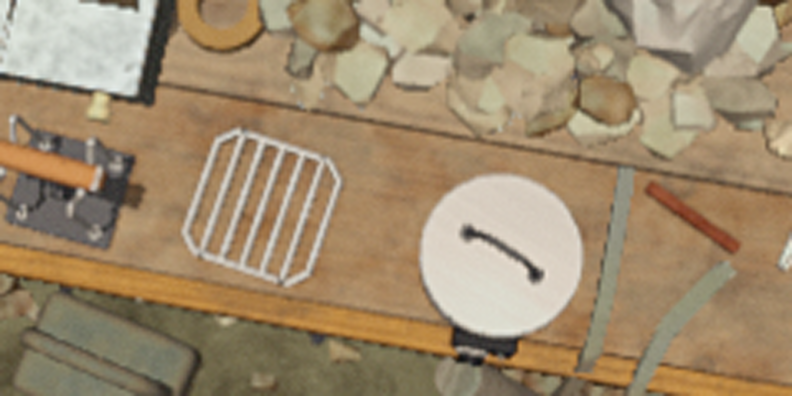

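View pics/scc.png

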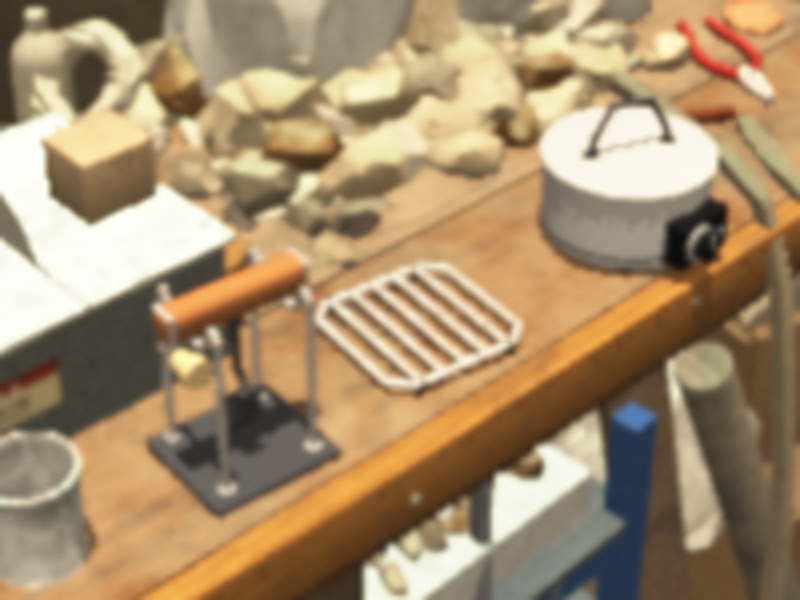

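```bash
python3 - <<'E'
from h import *
t=camera("top"); s=camera("scene")
crop(t,(228,222),70,55,11,"t_st.png")
crop(s,(280,262),70,70,8.5,"s_st.png")
crop(t,(362,250),70,65,9,"t_lid.png")
crop(t,(289,232),70,60,9,"t_tr.png")
crop(s,(378,218),70,60,9,"s_lid.png")
E
```

```text
t_st.png origin 193 194 scale 11
s_st.png origin 245 227 scale 8.5
t_lid.png origin 327 217 scale 9
t_tr.png origin 254 202 scale 9
s_lid.png origin 343 188 scale 9
```

View pics/t_st.png

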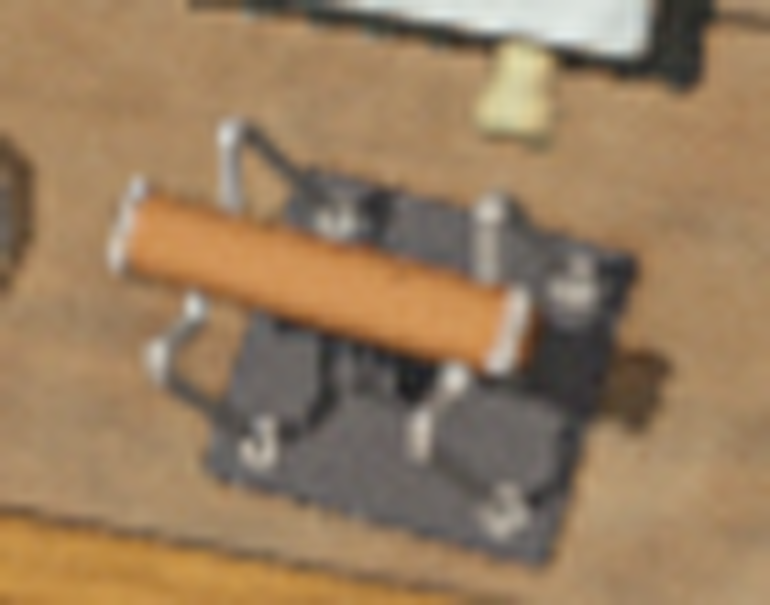

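View pics/s_st.png

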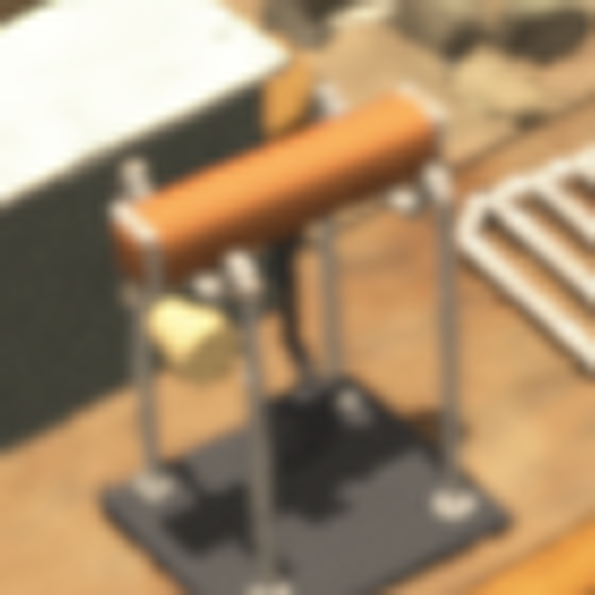

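View pics/t_lid.png

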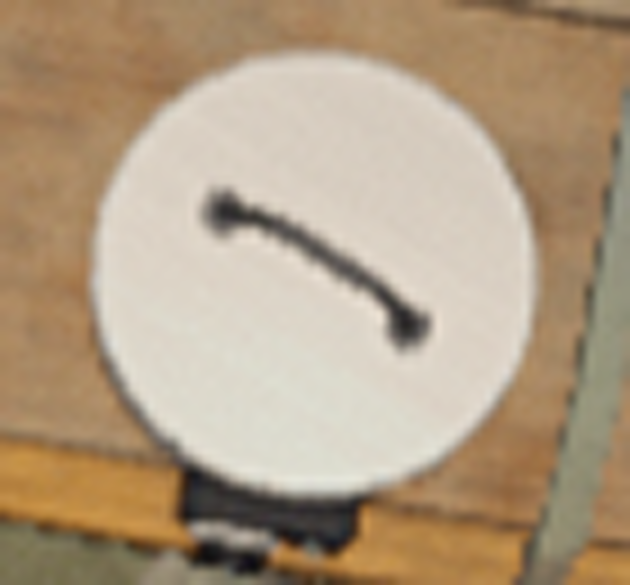

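View pics/t_tr.png

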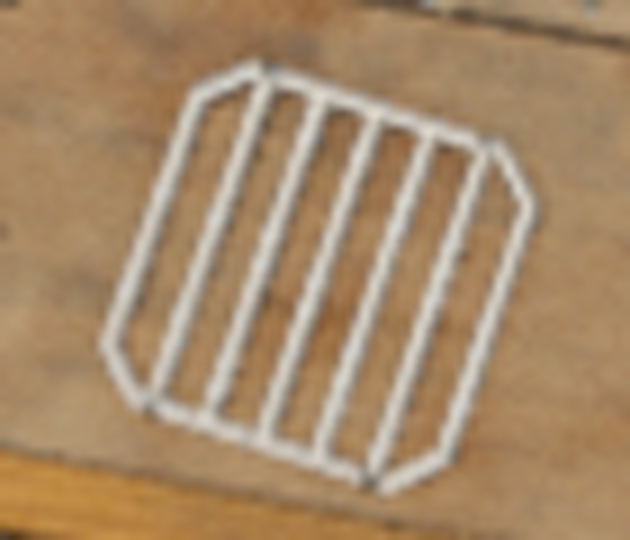

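View pics/s_lid.png

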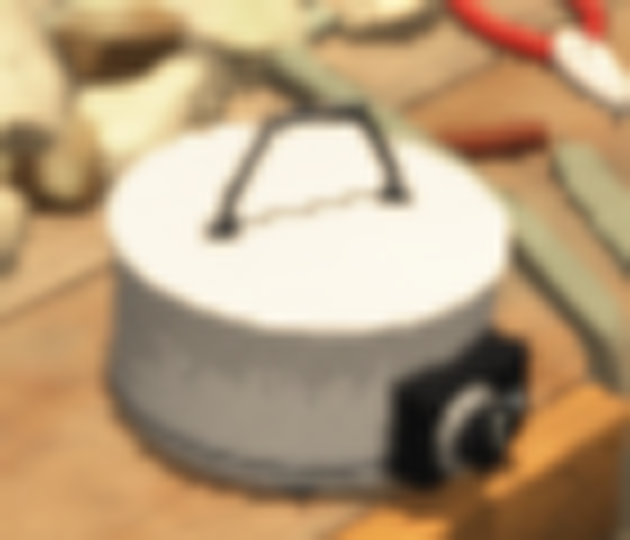

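```bash
python3 - <<'E'
from h import *
t=camera("top"); s=camera("scene")
F=lambda x0,y0,f: (lambda u,v:(x0+u/f-.5,y0+v/f-.5))
def ang(a,b): d=(b-a)[:2]; return round(np.degrees(np.arctan2(d[1],d[0])),1), round(np.linalg.norm(d),4)
f=F(193,194,11); g=F(245,227,8.5)
c=[atz(t,f(*x),.008) for x in [(310,165),(635,262),(545,562),(208,475)]]
print("plate",np.mean(c,0).round(4),(c[0]+c[2])[:2]/2,(c[1]+c[3])[:2]/2,[ang(c[i],c[(i+1)%4]) for i in range(4)])
a=atz(t,f(128,228),.153);b=atz(t,f(513,330),.153); print("handle",(a+b)/2,ang(a,b))
# scene handle top end mids
a2=atz(s,g(135,222),.153);b2=atz(s,g(418,107),.153); print("handle scene",(a2+b2)/2,ang(a2,b2))
l=F(327,217,9); m=F(343,188,9)
print("lid",atz(t,l(316,272),.085)); a=atz(t,l(222,212),.087);b=atz(t,l(408,325),.087);print("feet",(a+b)/2,ang(a,b))
a=atz(s,m(223,229),.087);b=atz(s,m(395,194),.087);print("feet s",(a+b)/2,ang(a,b))
a=atz(s,m(272,120),.129);b=atz(s,m(362,113),.129);print("bar s",(a+b)/2,ang(a,b))
r=F(254,202,9)
print("triv",atz(t,r(319.6,276.6),.014),ang(atz(t,r(432,140),.014),atz(t,r(322,465),.014)))
p=F(210,170,3.3)
a=atz(t,p(650,187),.012);b=atz(t,p(737,247),.012);print("stick",(a+b)/2,ang(a,b))
w=[atz(t,r(*x),.012)[:2].round(3) for x in [(190,95),(255,65),(497,145),(535,205),(450,458),(385,492),(140,405),(105,348)]];print(w)
st=read_state();P,Q=pose(st);print(P,Q.as_matrix().round(3))
c=camera("wrist");T=np.array(c["camera_from_world"]);print(T.round(3),c["intrinsics"][0],"cam in tool",Q.inv().apply(-T[:3,:3].T@T[:3,3]-P).round(3),(T[:3,:3]@Q.as_matrix()).round(2))
cv2.imwrite("pics/w0.png",c["frame"][:,:,::-1])
E
```

```text
plate [0.5499 0.3004 0.008 ] [0.55083329 0.29965151] [0.54893139 0.30109732] [(np.float64(-111.2), np.float64(0.1043)), (np.float64(160.4), np.float64(0.0937)), (np.float64(71.3), np.float64(0.1057)), (np.float64(-20.5), np.float64(0.0983))]
handle [0.54983691 0.30197201 0.153     ] (np.float64(-109.3), np.float64(0.1111))
handle scene [0.54821709 0.30896891 0.153     ] (np.float64(-111.3), np.float64(0.1074))
lid [ 0.44055125 -0.11384185  0.085     ]
feet [ 0.44158397 -0.11337494  0.087     ] (np.float64(-126.4), np.float64(0.0743))
feet s [ 0.44027455 -0.10910101  0.087     ] (np.float64(-127.3), np.float64(0.0737))
bar s [ 0.439907   -0.10813364  0.129     ] (np.float64(-139.2), np.float64(0.035))
triv [0.51531468 0.1104732  0.014     ] (np.float64(157.3), np.float64(0.1247))
stick [ 0.47006775 -0.31423194  0.012     ] (np.float64(-130.2), np.float64(0.1041))
[array([0.586, 0.153]), array([0.596, 0.129]), array([0.559, 0.043]), array([0.535, 0.031]), array([0.446, 0.068]), array([0.436, 0.093]), array([0.474, 0.178]), array([0.496, 0.19 ])]
[ 0.2398452  -0.5771743   0.22257436] [[ 0.923  0.384  0.   ]
 [ 0.384 -0.923 -0.   ]
 [ 0.     0.    -1.   ]]
[[ 0.384 -0.923 -0.001 -0.624]
 [-0.886 -0.369  0.28  -0.034]
 [-0.259 -0.107 -0.96   0.391]
 [ 0.     0.     0.     1.   ]] [327.85696533   0.         319.00528981] cam in tool [ 0.077 -0.001 -0.162] [[ 0.    1.    0.  ]
 [-0.96  0.   -0.28]
 [-0.28 -0.    0.96]]
```

View pics/w0.png

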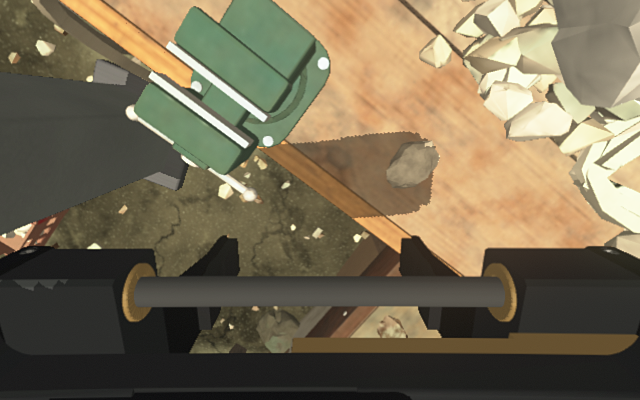

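```bash
cat >> h.py <<'E'
def yawof(Q): x=Q.as_matrix()[:,0]; return np.degrees(np.arctan2(x[1],x[0]))
def down(psi): 
    c,s=np.cos(np.radians(psi)),np.sin(np.radians(psi)); return R.from_matrix(np.array([[c,s,0],[s,-c,0],[0,0,-1.]]))
def to(pos,psi,frm=None):
    """delta in tool axes (cm), rotvec"""
    P,Q=pose(read_state()) if frm is None else (np.array(frm[0]),down(frm[1]))
    d=Q.inv().apply(np.array(pos)-P)*100; w=(Q.inv()*down(psi)).as_rotvec()
    print("to",pos,psi,"d",d.round(2),"w",w.round(3))
E
python3 - <<'E'
from h import *
to((.5,-.2,.3),50)
to((.41,.35,.27),70,((.5,-.2,.3),50))
E
```

```text
to (0.5, -0.2, 0.3) 50 d [ 38.5  -24.85  -7.74] w [ 0.     0.    -0.479]
to (0.41, 0.35, 0.27) 70 d [ 36.35 -42.25   3.  ] w [ 0.     0.    -0.349]
```

Emit:
play_rows(moves=[[[4.8,-3.1,-1.5],[0,0,-0.06],8.7],[[9.6,-6.2,-3],[0,0,-0.12],8.7],[[14.4,-9.3,-4.5],[0,0,-0.18],8.7],[[19.2,-12.4,-6],[0,0,-0.24],8.7],[[24,-15.5,-7],[0,0,-0.3],8.7],[[28.8,-18.6,-7.7],[0,0,-0.36],8.7],[[33.6,-21.7,-7.7],[0,0,-0.42],8.7],[[38.5,-24.8,-7.7],[0,0,-0.48],8.7]])

```text
time: 2.95
ee_pos: [0.501, -0.1989, 0.3]
eef_rot: [0.906, 0.424, 0.0, 0.0]
ft_force: [0.6, -0.4, -0.3]
width: 0.0868
```

```bash
python3 - <<'E'
from h import *
to((.47,.1,.3),60)
to((.41,.35,.27),70)
E
```

```text
to (0.47, 0.1, 0.3) 60 d [ 2.097e+01 -2.153e+01 -2.000e-02] w [ 0.001  0.    -0.172]
to (0.41, 0.35, 0.27) 70 d [ 36.32 -42.16   2.96] w [ 0.001  0.    -0.346]
```

Emit:
play_rows(moves=[[[4.0,-4.5,0],[0,0,-0.05],8.7],[[8,-9,0],[0,0,-0.1],8.7],[[12,-13.5,0],[0,0,-0.15],8.7],[[16,-18,0],[0,0,-0.2],8.7],[[20,-22.5,0.5],[0,0,-0.25],8.7],[[24,-27,1],[0,0,-0.3],8.7],[[28,-32,2],[0,0,-0.346],8.7],[[32,-37,3],[0,0,-0.346],8.7]])

```text
time: 3.95
ee_pos: [0.4224, 0.2796, 0.2704]
eef_rot: [0.82, 0.573, 0.001, 0.0]
ft_force: [1.3, 0.0, -0.7]
width: 0.0873
```

```bash
python3 - <<'E'
from h import *
w=camera("wrist")
cv2.imwrite("pics/w1.png",w["frame"][:,:,::-1])
print(recognise(w,"lifter"),recognise(w,"lifter_hook"))
to((.55,.301,.2),70)
E
```

```text
[{'at': [450.2, 110.1], 'conf': 0.98}] [{'at': [445.8, 113.1], 'conf': 0.8}]
to (0.55, 0.301, 0.2) 70 d [ 6.22 11.5   6.98] w [-0.001 -0.001  0.005]
```

View pics/w1.png

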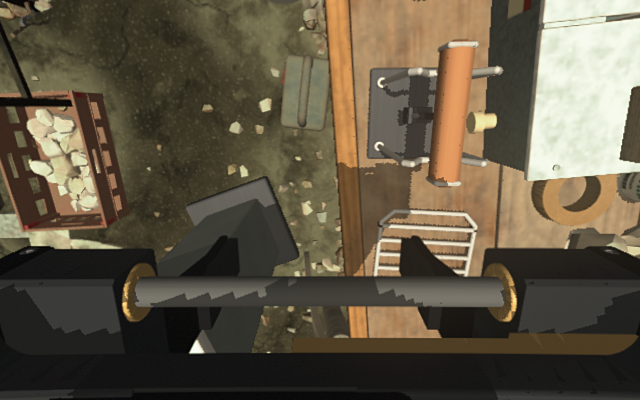

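```bash
python3 - <<'E'
from h import *
w=camera("wrist")
crop(w,(430,115),140,170,4.6,"w1c.png")
for nm,sg in (("A",1),("B",-1)):
  th=np.radians(-20 if sg>0 else 160); x=np.array([np.cos(th),np.sin(th),0]); z=np.array([0,0,1])
  o=np.array([.55,.301,.14])
  print(nm,"tip",proj(w,o+.016*x-.092*z).round(),"V",proj(w,o-.103*z).round(),"back",proj(w,o-.014*x-.09*z).round())
E
```

```text
w1c.png origin 360 30 scale 4.6
A tip [[435. 121.]] V [[418. 120.]] back [[409. 121.]]
B tip [[407. 120.]] V [[418. 120.]] back [[434. 121.]]
```

View pics/w1c.png

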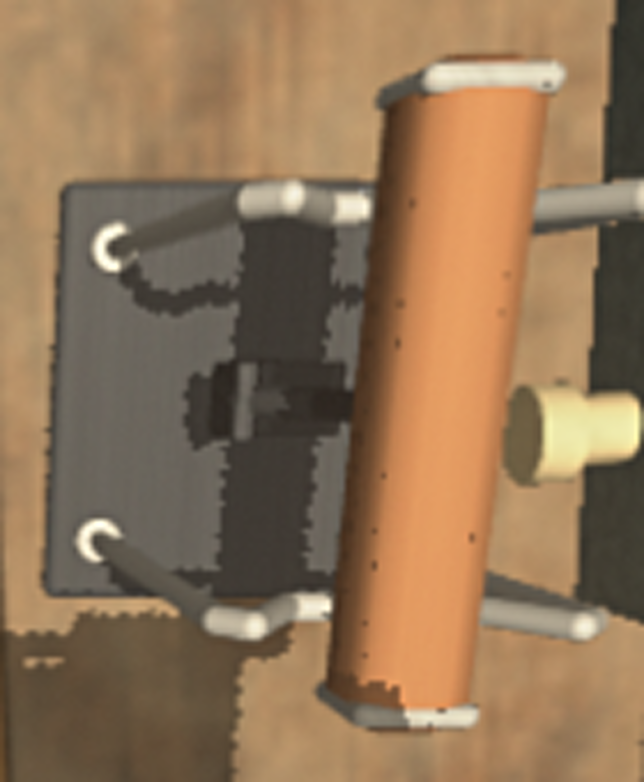

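```bash
python3 - <<'E'
from h import *
s=camera("scene")
for nm,sg in (("A",-20),("B",160)):
  th=np.radians(sg); x=np.array([np.cos(th),np.sin(th),0]); z=np.array([0,0,1]); y=np.cross(z,x)
  o=np.array([.55,.301,.14])
  P=[o+.016*x-.092*z, o+.014*x-.1*z,o+.003*x-.111*z,o-.01*x-.108*z,o-.014*x-.09*z,o-.014*x-.08*z, o-.06*z,o-.013*z]
  u=proj(s,P);print(nm,u.round(1).tolist())
  crop(s,(282,262),56,56,13,f"s_{nm}.png",u)
E
python3 -c "
import cv2,numpy as np
a=cv2.imread('pics/s_A.png');b=cv2.imread('pics/s_B.png')
cv2.imwrite('pics/AB.png',cv2.resize(np.hstack([a[230:640,200:600],b[230:640,200:600]]),None,fx=1,fy=1))"
```

```text
A [[277.3, 271.2], [277.8, 273.7], [280.1, 278.5], [282.5, 280.0], [283.1, 275.8], [282.9, 273.1], [279.8, 265.1], [279.1, 251.7]]
s_A.png origin 254 234 scale 13
B [[283.5, 276.7], [283.2, 278.6], [281.2, 279.6], [278.7, 276.5], [277.6, 271.0], [277.5, 268.3], [279.8, 265.1], [279.1, 251.7]]
s_B.png origin 254 234 scale 13
```

View pics/AB.png

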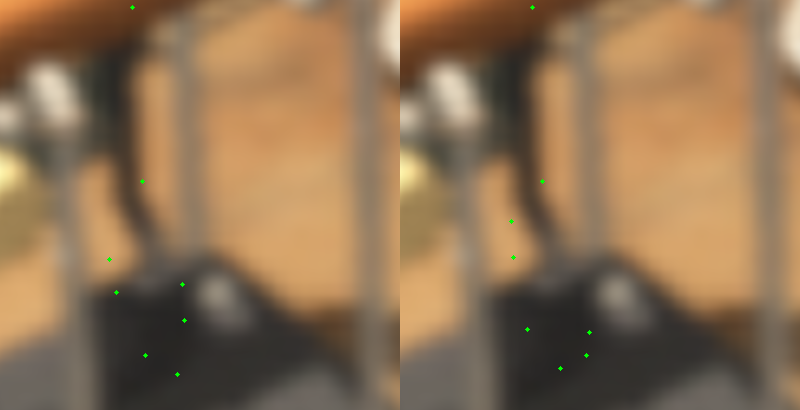

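Emit:
play_rows(moves=[[[0,0,4.5],[0,0,0],8.7],[[-1,0,9],[0,0,0],8.7],[[-2,0,12],[0,0,0],8.7],[[-2,0,12],[0,0,0],8.7]])

```text
time: 4.7
ee_pos: [0.4158, 0.2564, 0.1489]
eef_rot: [0.821, 0.571, -0.002, 0.0]
ft_force: [0.6, 0.5, 1.1]
width: 0.0871
```

```bash
python3 - <<'E'
from h import *
w=camera("wrist")
cv2.imwrite("pics/w2.png",w["frame"][:,:,::-1])
crop(w,(470,110),200,150,4,"w2c.png")
E
```

```text
w2c.png origin 370 35 scale 4
```

View pics/w2.png

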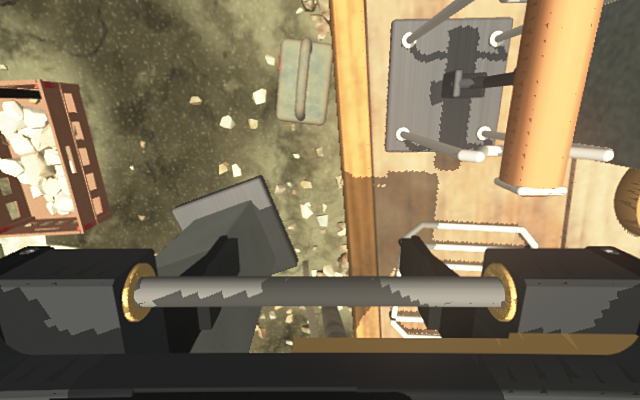

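View pics/w2c.png

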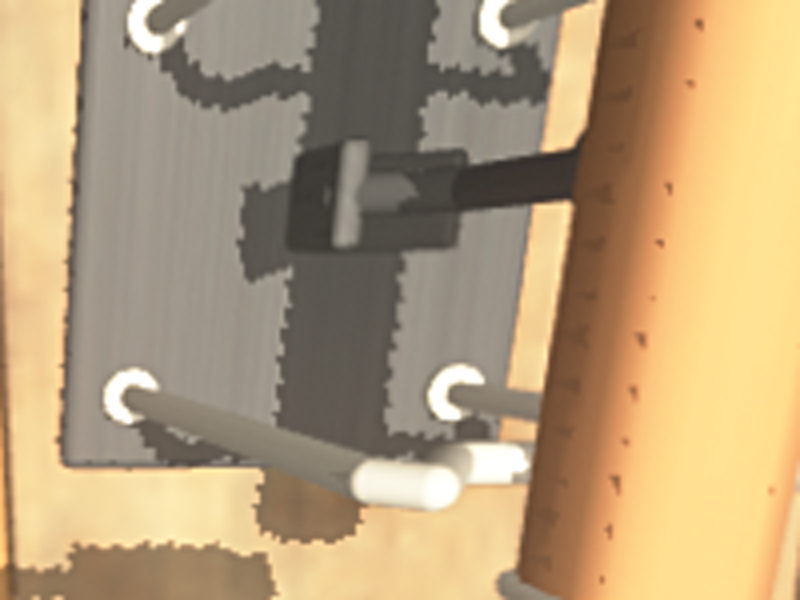

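```bash
python3 - <<'E'
from h import *
w=camera("wrist")
for nm,sg in (("A",-20),("B",160)):
  th=np.radians(sg); x=np.array([np.cos(th),np.sin(th),0]); z=np.array([0,0,1]); y=np.cross(z,x)
  o=np.array([.55,.301,.14])
  pts=[]
  for lab,a,h in [("tip",.016,-.092),("V",0,-.108),("low",0,-.112),("back",-.014,-.09),("shank50",0,-.05),("shank70",0,-.07),("shank80",0,-.08)]:
    u=proj(w,[o+a*x+h*z+b*y for b in (-.009,0,.009)]); print(nm,lab,((u+.5-[370,35])*4).round().tolist()); pts+=u.tolist()
  crop(w,(450,85),80,60,10,f"w2{nm}.png",pts)
E
```

```text
A tip [[456.0, 286.0], [463.0, 236.0], [470.0, 186.0]]
A V [[339.0, 287.0], [345.0, 240.0], [350.0, 193.0]]
A low [[332.0, 287.0], [337.0, 241.0], [342.0, 194.0]]
A back [[303.0, 287.0], [308.0, 238.0], [314.0, 187.0]]
A shank50 [[482.0, 287.0], [490.0, 228.0], [499.0, 167.0]]
A shank70 [[425.0, 287.0], [432.0, 233.0], [439.0, 177.0]]
A shank80 [[400.0, 287.0], [406.0, 235.0], [413.0, 182.0]]
w2A.png origin 410 55 scale 10
B tip [[299.0, 188.0], [294.0, 238.0], [289.0, 287.0]]
B V [[350.0, 193.0], [345.0, 240.0], [339.0, 287.0]]
B low [[342.0, 194.0], [337.0, 241.0], [332.0, 287.0]]
B back [[465.0, 185.0], [458.0, 236.0], [451.0, 286.0]]
B shank50 [[499.0, 167.0], [490.0, 228.0], [482.0, 287.0]]
B shank70 [[439.0, 177.0], [432.0, 233.0], [425.0, 287.0]]
B shank80 [[413.0, 182.0], [406.0, 235.0], [400.0, 287.0]]
w2B.png origin 410 55 scale 10
```

View pics/w2A.png

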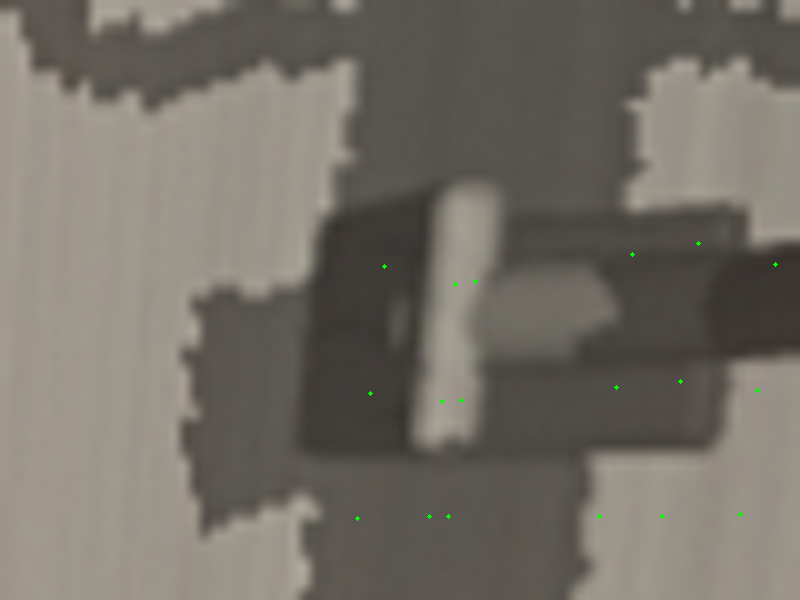

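View pics/w2B.png

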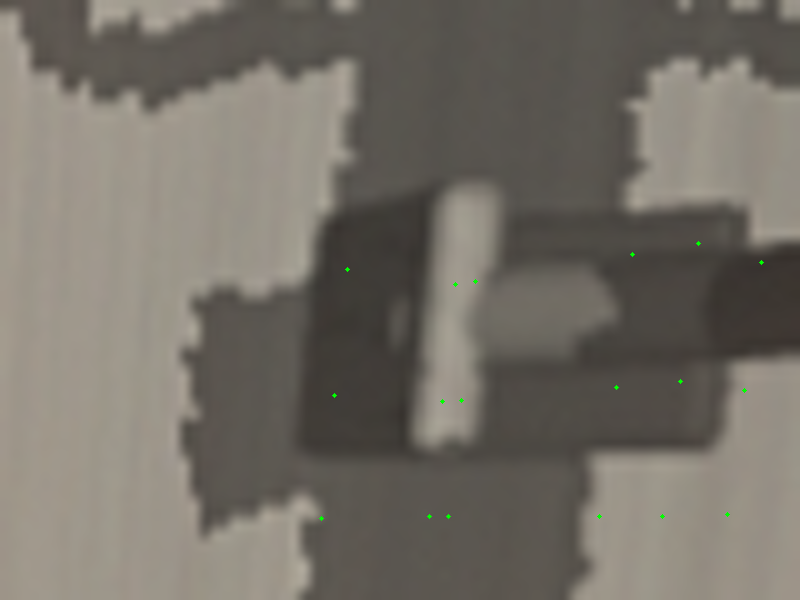

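```bash
python3 - <<'E'
from h import *
to((.52,.221,.27),70)
E
```

```text
to (0.52, 0.221, 0.27) 70 d [ 1.000e-02  1.098e+01 -1.183e+01] w [ 0.001 -0.001 -0.004]
```

Emit:
play_rows(moves=[[[0,0,-6],[0,0,0],8.7],[[0,3.5,-10],[0,0,0],8.7],[[0,8,-11.8],[0,0,0],8.7],[[0,11,-11.8],[0,0,0],8.7],[[0,11,-11.8],[0,0,0],8.7]])

```text
time: 5.42
ee_pos: [0.5217, 0.2201, 0.2696]
eef_rot: [0.821, 0.571, 0.001, -0.0]
ft_force: [-0.5, 0.4, 0.1]
width: 0.0866
```

```bash
python3 - <<'E'
from h import *
w=camera("wrist")
P,Q=pose(read_state());print(P,yawof(Q))
o=np.array([.551,.306,.153]);
x=np.array([np.cos(np.radians(-20)),np.sin(np.radians(-20)),0]);y=np.array([-x[1],x[0],0])
u=proj(w,[o+a*x+b*y for a in(-.012,.012) for b in (-.06,.06)]);print(u)
crop(w,(320,110),180,200,3,"w3.png",u)
m=masks_of(w,"lifter")[0]["region"]; ys,xs=np.nonzero(m); print(xs.min(),xs.max(),ys.min(),ys.max(),xs.mean(),ys.mean())
E
```

```text
[0.52018078 0.22129981 0.26949658] 69.80101454423317
[[302.89476748 163.98555202]
 [299.75852846   4.63690719]
 [330.93552958 163.83744032]
 [331.81318038   4.46471084]]
w3.png origin 230 10 scale 3
300 332 9 163 316.63965744400525 85.14185331576635
```

View pics/w3.png

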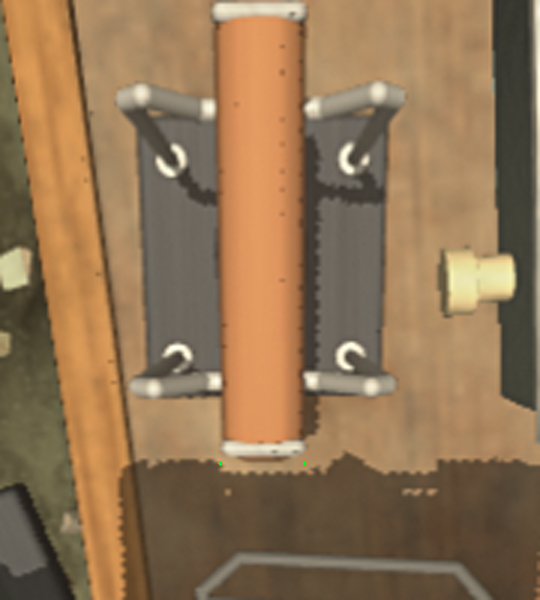

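```bash
python3 - <<'E'
from h import *
w=camera("wrist")
f=lambda u,v:(230+u/3-.5,10+v/3-.5)
for z in (.14,.145,.15):
  c=[atz(w,f(*q),z)[:2] for q in [(213,5),(304,5),(303,455),(222,455)]]
  print(z,np.mean(c,0).round(4),[np.linalg.norm(c[i]-c[(i+1)%4]).round(4) for i in range(4)], np.degrees(np.arctan2(*((c[0]+c[1]-c[2]-c[3])[::-1]))))
# frame lips at x=+-?, z=.149 ; and plate corners z .008
c=[atz(w,f(*q),.149)[:2] for q in [(133,97),(390,95),(380,385),(150,386)]]
print("lips",np.mean(c,0).round(4),[np.linalg.norm(c[i]-c[(i+1)%4]).round(4) for i in range(4)])
c=[atz(w,f(*q),.009)[:2] for q in [(172,160),(352,158),(350,355),(178,357)]]
print("feet",np.mean(c,0).round(4),[np.linalg.norm(c[i]-c[(i+1)%4]).round(4) for i in range(4)])
E
```

```text
0.14 [0.5479 0.3076] [np.float64(0.0239), np.float64(0.1185), np.float64(0.0241), np.float64(0.1185)] 70.33155822760922
0.145 [0.5479 0.3074] [np.float64(0.0235), np.float64(0.1165), np.float64(0.0237), np.float64(0.1164)] 70.33155822760921
0.15 [0.5479 0.3072] [np.float64(0.0231), np.float64(0.1144), np.float64(0.0233), np.float64(0.1144)] 70.3315582276092
lips [0.5483 0.3064] [np.float64(0.067), np.float64(0.0743), np.float64(0.065), np.float64(0.0741)]
feet [0.5478 0.3072] [np.float64(0.0714), np.float64(0.0762), np.float64(0.0721), np.float64(0.0762)]
```

```bash
python3 - <<'E'
from h import *
to((.548,.307,.122),70.3)
E
```

```text
to (0.548, 0.307, 0.122) 70.3 d [ 8.95 -0.18 14.74] w [ 0.001 -0.001 -0.006]
```

Emit:
play_rows(moves=[[[4.5,-0.1,1],[0,0,0],8.7],[[8.95,-0.2,3.5],[0,0,-0.006],8.7],[[8.95,-0.2,7.5],[0,0,-0.006],8.7],[[8.95,-0.2,11],[0,0,-0.006],8.7],[[8.95,-0.2,13.5],[0,0,-0.006],8.7],[[8.95,-0.2,14.7],[0,0,-0.006],8.7],[[8.95,-0.2,14.7],[0,0,-0.006],8.7]])

```text
time: 6.45
ee_pos: [0.5478, 0.3063, 0.1216]
eef_rot: [0.818, 0.575, -0.0, 0.0]
ft_force: [-0.1, 1.1, 1.0]
width: 0.0871
```

Emit:
play_rows(moves=[[[0,0,0],[0,0,0],5],[[0,0,0],[0,0,0],2.2],[[0,0,0],[0,0,0],2.0],[[0,0,0],[0,0,0],2.0],[[0,0,0],[0,0,0],2.0],[[0,0,0],[0,0,0],2.0]], grip_force=45)

```text
time: 7.2
ee_pos: [0.5481, 0.3061, 0.1212]
eef_rot: [0.818, 0.575, -0.0, 0.0]
ft_force: [-0.3, -0.1, -0.6]
width: 0.0349
```

```bash
python3 - <<'E'
from h import *
s=read_state();P,Q=pose(s);print(P.round(4),yawof(Q).round(2),Q.as_matrix()[:,2].round(4),s["width"],s["ft_force"])
E
```

```text
[0.5481 0.3061 0.1212] 70.23 [-0. -0. -1.] 0.0349431423729464 [-0.34795421 -0.13409033 -0.58705868]
```

Emit:
play_rows(moves=[[[0,0,0],[0,0,0],2.0],[[0,0,0],[0,0,0],2.0],[[0,0,0],[0,0,0],2.0],[[0,0,0],[0,0,0],2.0]], grip_force=45)

```text
time: 7.7
ee_pos: [0.5482, 0.306, 0.1212]
eef_rot: [0.818, 0.575, -0.0, 0.0]
ft_force: [1.6, -0.6, 0.1]
width: 0.0238
```

```bash
python3 - <<'E'
from h import *
s=read_state();P,Q=pose(s);print(P.round(4),yawof(Q).round(2),Q.as_matrix()[:,2].round(4),s["width"],s["ft_force"])
to((.535,.2,.31),53,)
E
```

```text
[0.5482 0.306  0.1212] 70.23 [ 1.e-04 -1.e-04 -1.e+00] 0.023823453182439405 [ 1.57247963 -0.60553093  0.14038713]
to (0.535, 0.2, 0.31) 53 d [-10.43   2.35 -18.87] w [0.    0.    0.301]
```

Emit:
play_rows(moves=[[[0,0,-1.5],[0,0,0],2.0],[[0,0,-4],[0,0,0],2.0],[[0,0,-7.5],[0,0,0],2.0],[[0,0,-11],[0,0,0],2.0],[[0,0,-14.5],[0,0,0],2.0],[[0,0,-17],[0,0,0],2.0],[[-3,0,-18],[0,0,0.05],2.0],[[-3,0,-18],[0,0,0.05],2.0]])

```text
time: 8.7
ee_pos: [0.5382, 0.2767, 0.3033]
eef_rot: [0.833, 0.554, 0.001, 0.001]
ft_force: [0.2, 0.9, -1.4]
width: 0.0235
```

```bash
python3 - <<'E'
from h import *
s=read_state();print(s["width"],s["ft_force"],s["ee_pos"])
c=camera("scene")
P,Q=pose(s)
o=P+[0,0,.019]
x=Q.as_matrix()[:,1];z=np.array([0,0,1])
for nm,sg in (("A",1),("B",-1)):
  X=sg*x
  u=proj(c,[o+.016*X-.092*z, o+.014*X-.1*z,o+.003*X-.111*z,o-.01*X-.108*z,o-.014*X-.09*z,o-.014*X-.08*z, o-.06*z,o-.013*z])
  crop(c,proj(c,o-.06*z)[0],50,50,10,f"h{nm}.png",u)
a=cv2.imread("pics/hA.png");b=cv2.imread("pics/hB.png");cv2.imwrite("pics/hAB.png",cv2.resize(np.hstack([a,b]),(800,400)))
E
```

```text
0.023474964859150613 [ 0.16585875  0.85818825 -1.36441619] [0.53819031 0.27667404 0.30329951]
hA.png origin 260 182 scale 10
hB.png origin 260 182 scale 10
```

View pics/hAB.png

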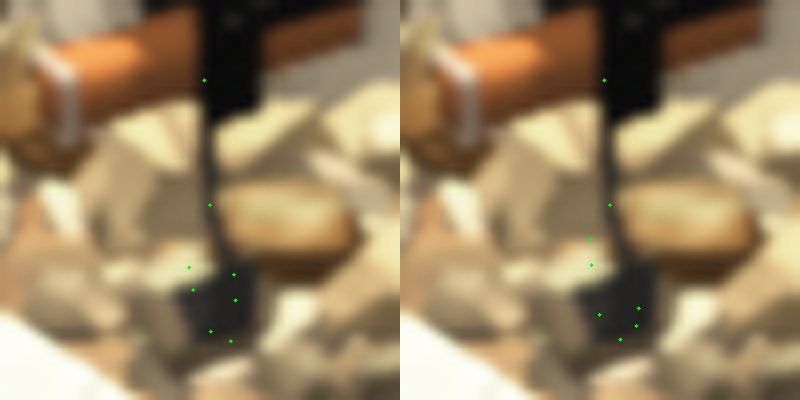

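```bash
python3 - <<'E'
from h import *
to((.395,-.18,.31),53.3)
E
```

```text
to (0.395, -0.18, 0.31) 53.3 d [-47.73   4.44  -0.78] w [ 0.001 -0.001  0.245]
```

Emit:
play_rows(moves=[[[-4,0.4,-0.3],[0,0,0.02],2.0],[[-10,0.9,-0.7],[0,0,0.06],2.0],[[-16,1.5,-0.7],[0,0,0.1],2.0],[[-22,2,-0.7],[0,0,0.14],2.0],[[-28,2.6,-0.7],[0,0,0.18],2.0],[[-34,3.2,-0.7],[0,0,0.21],2.0],[[-40,3.7,-0.7],[0,0,0.245],2.0],[[-45,4.2,-0.7],[0,0,0.245],2.0]])

```text
time: 9.75
ee_pos: [0.4028, -0.155, 0.3084]
eef_rot: [0.894, 0.449, -0.0, 0.0]
ft_force: [1.0, -0.7, -0.9]
width: 0.0233
```

Emit:
play_rows(moves=[[[-1.5,0.1,0],[0,0,0],2.0],[[-2.5,0.2,0],[0,0,0],2.0],[[-2.5,0.2,0],[0,0,0],2.0]])

```text
time: 10.12
ee_pos: [0.3906, -0.174, 0.3083]
eef_rot: [0.893, 0.449, 0.0, -0.0]
ft_force: [-0.6, 0.7, -2.1]
width: 0.0235
```

```bash
python3 - <<'E'
from h import *
s=read_state();P,Q=pose(s);print(P,yawof(Q),s["width"],s["ft_force"])
w=camera("wrist")
cv2.imwrite("pics/w4.png",w["frame"][:,:,::-1])
E
```

```text
[ 0.39058893 -0.17404573  0.30828347] 53.41399017376523 0.02352953942222641 [-0.5959074  0.6881596 -2.1477673]
```

View pics/w4.png

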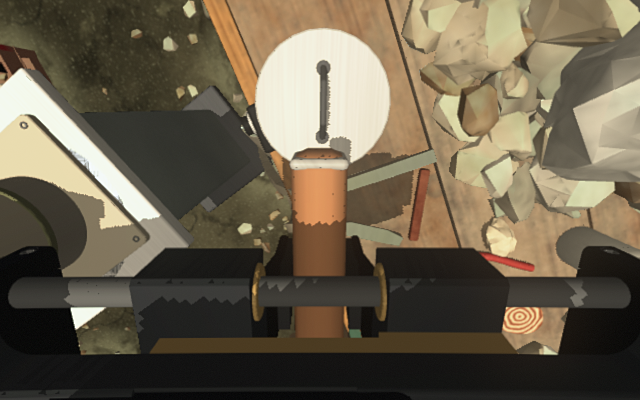

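```bash
python3 - <<'E'
from h import *
w=camera("wrist")
crop(w,(322,100),150,150,4,"w4c.png")
m=masks_of(w,"lid")[0]["region"].astype(np.uint8); c,_=cv2.findContours(m,0,1); c=max(c,key=cv2.contourArea); h=cv2.convexHull(c)
W=np.array([atz(w,q[0],.085)[:2] for q in h])
A=np.c_[2*W,np.ones(len(W))]; sol=np.linalg.lstsq(A,(W**2).sum(1),rcond=None)[0];print("circle",sol[:2],np.sqrt(sol[2]+sol[:2]@sol[:2]))
E
```

```text
w4c.png origin 247 25 scale 4
circle [ 0.44097517 -0.11066432] 0.07568138038593984
```

View pics/w4c.png

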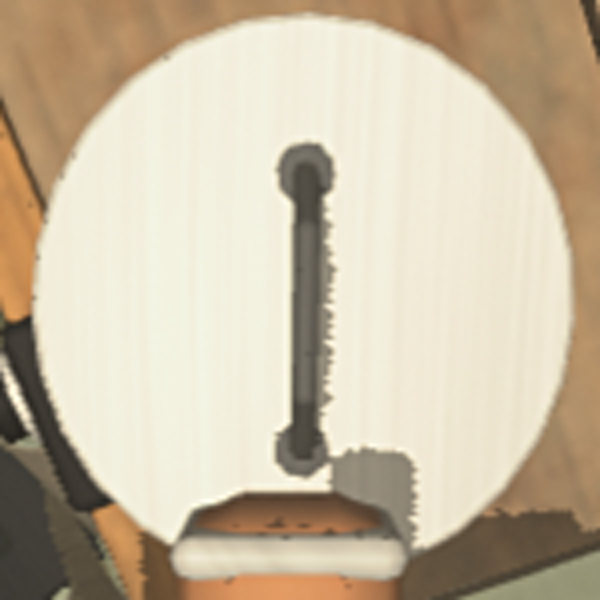

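```bash
python3 - <<'E'
from h import *
w=camera("wrist")
f=lambda u,v:(247+u/4-.5,25+v/4-.5)
pts=[(35,290),(572,290),(308,12),(65,168),(540,168),(120,88),(490,88)]
W=np.array([atz(w,f(*q),.085)[:2] for q in pts])
A=np.c_[2*W,np.ones(len(W))]; sol=np.linalg.lstsq(A,(W**2).sum(1),rcond=None)[0];print("circle",sol[:2],np.sqrt(sol[2]+sol[:2]@sol[:2]))
a=atz(w,f(306,168),.087);b=atz(w,f(301,450),.087);print((a+b)/2,np.linalg.norm(a-b),np.degrees(np.arctan2(*(a-b)[1::-1])))
a=atz(w,f(306,222),.130);b=atz(w,f(305,400),.130);print("bar",(a+b)/2,np.linalg.norm(a-b),np.degrees(np.arctan2(*(a-b)[1::-1])))
P,Q=pose(read_state());x=Q.as_matrix()[:,1]
L=np.array([.4405,-.1105,0])
for d in (.05,.04): 
  p=L-d*x; to((p[0],p[1],.207-.019),53.3)
to((L[0],L[1],.188),53.3)
E
```

```text
circle [ 0.44204506 -0.10950315] 0.07494238246780026
[ 0.44164549 -0.11015397  0.087     ] 0.07505931320028365 52.599107145003046
bar [ 0.44158267 -0.11040374  0.13      ] 0.04207570774563173 53.35288612546742
to (np.float64(0.40033576853103275), np.float64(-0.0807202335237028), 0.188) 53.3 d [ 8.05 -4.78 12.03] w [ 0.    -0.     0.003]
to (np.float64(0.4083686148248262), np.float64(-0.08667618681896225), 0.188) 53.3 d [ 8.05 -3.78 12.03] w [ 0.    -0.     0.003]
to (np.float64(0.4405), np.float64(-0.1105), 0.188) 53.3 d [ 8.05  0.22 12.03] w [ 0.    -0.     0.003]
```

Emit:
play_rows(moves=[[[3,-1.5,0],[0,0,0],2.0],[[6,-3,0],[0,0,0.003],2.0],[[8.1,-3.9,0.5],[0,0,0.003],2.0],[[8.1,-3.9,3],[0,0,0.003],2.0],[[8.1,-3.9,6],[0,0,0.003],2.0],[[8.1,-3.9,9],[0,0,0.003],2.0],[[8.1,-3.9,11],[0,0,0.003],2.0],[[8.1,-3.9,11.6],[0,0,0.003],2.0]])

```text
time: 11.32
ee_pos: [0.4069, -0.0859, 0.1913]
eef_rot: [0.894, 0.448, -0.001, -0.001]
ft_force: [0.1, 0.3, 0.0]
width: 0.0235
```

```bash
python3 - <<'E'
from h import *
s=read_state();P,Q=pose(s);print(P.round(4),yawof(Q),s["width"],s["ft_force"])
to((.4416,-.1103,.188),53.3)
c=camera("scene"); 
o=P+[0,0,.0188-.103]; u=proj(c,[o,[.4416,-.1103,.129]]); print(u)
crop(c,u[1],60,60,10,"s5.png",u)
c=camera("top"); u=proj(c,[o,[.4416,-.1103,.129]]);crop(c,u[1],60,60,10,"t5.png",u)
E
```

```text
[ 0.4069 -0.0859  0.1913] 53.22159777420877 0.023485176800889435 [0.06711733 0.26733469 0.04418443]
to (0.4416, -0.1103, 0.188) 53.3 d [0.13 4.24 0.33] w [-0.002  0.    -0.001]
[[383.43887256 211.49900204]
 [377.55145563 200.0480895 ]]
s5.png origin 347 170 scale 10
t5.png origin 331 214 scale 10
```

View pics/s5.png

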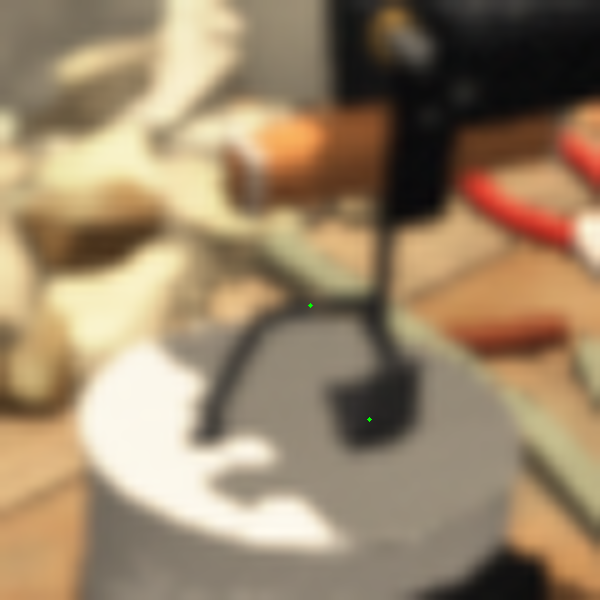

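View pics/t5.png

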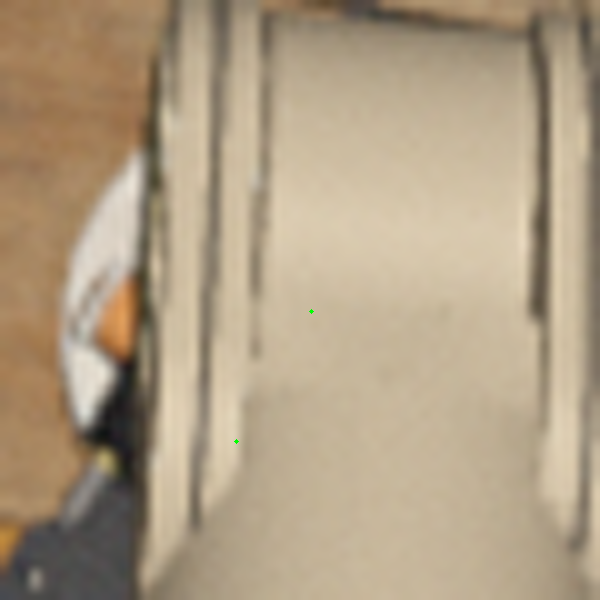

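Emit:
play_rows(moves=[[[0.05,0.7,0.3],[0,0,0],2.0],[[0.1,1.7,0.3],[0,0,0],2.0],[[0.1,2.7,0.3],[0,0,0],2.0],[[0.1,3.6,0.3],[0,0,0],2.0],[[0.1,4.2,0.3],[0,0,0],2.0],[[0.1,4.2,0.3],[0,0,0],2.0]])

```text
time: 12.18
ee_pos: [0.4418, -0.1112, 0.1891]
eef_rot: [0.894, 0.447, -0.0, -0.0]
ft_force: [-1.1, 0.4, -1.0]
width: 0.0236
```

```bash
python3 - <<'E'
from h import *
s=read_state();P,Q=pose(s);print(P.round(4),yawof(Q),s["width"],s["ft_force"])
c=camera("scene"); 
o=P+[0,0,.0188-.103]; u=proj(c,[o,[.4416,-.1103,.129]]); print(u)
crop(c,u[1],60,60,10,"s6.png",u)
E
```

```text
[ 0.4418 -0.1112  0.1891] 53.14903542513467 0.023597055965653653 [-1.10020322  0.43981666 -0.96144341]
[[377.13621583 206.08363529]
 [377.55145563 200.0480895 ]]
s6.png origin 347 170 scale 10
```

View pics/s6.png

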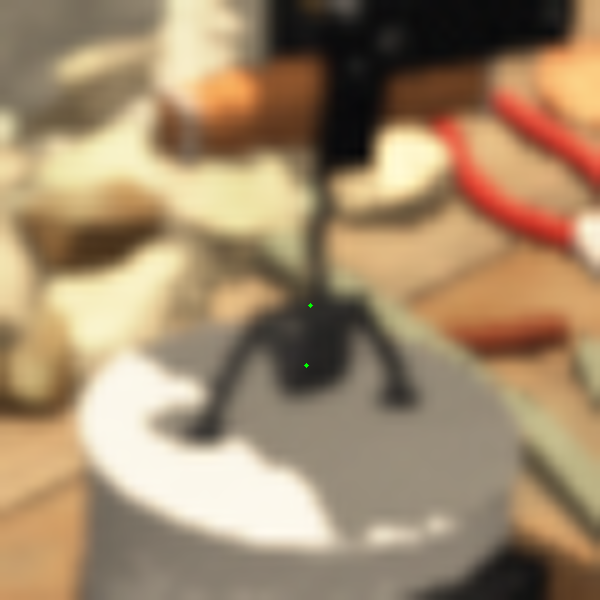

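Emit:
play_rows(moves=[[[0,0,-1.0],[0,0,0],2.0],[[0,0,-1.8],[0,0,0],2.0],[[0,0,-2.2],[0,0,0],2.0],[[0,0,-2.5],[0,0,0],2.0],[[0,0,-2.8],[0,0,0],2.0],[[0,0,-3.1],[0,0,0],2.0],[[0,0,-3.4],[0,0,0],2.0],[[0,0,-3.4],[0,0,0],2.0]])

```text
time: 13.22
ee_pos: [0.4417, -0.111, 0.2234]
eef_rot: [0.894, 0.447, 0.0, 0.0]
ft_force: [0.0, 0.6, -4.1]
width: 0.0236
```

```bash
python3 - <<'E'
from h import *
s=read_state();P,Q=pose(s);print(P.round(4),yawof(Q),s["width"],s["ft_force"])
c=camera("scene"); 
crop(c,(377,205),70,70,8.5,"s7.png")
E
```

```text
[ 0.4417 -0.111   0.2234] 53.161799369196665 0.023557390015269745 [ 0.02298553  0.64119876 -4.12065066]
s7.png origin 342 170 scale 8.5
```

View pics/s7.png

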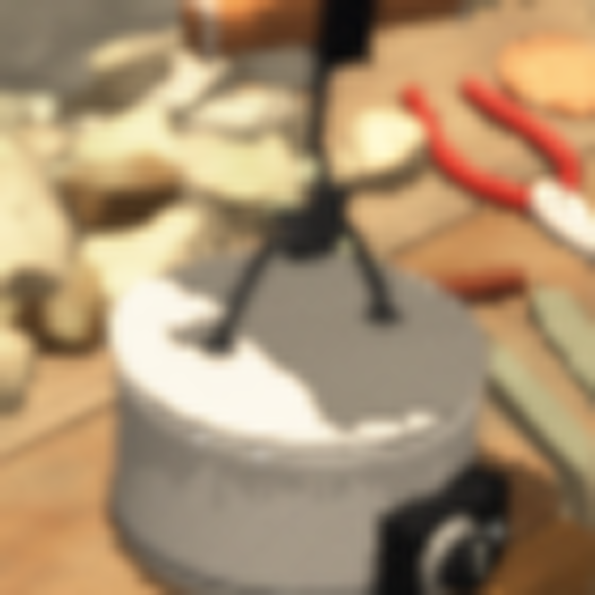

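Emit:
play_rows(moves=[[[0,0,-0.7],[0,0,0],2.0],[[0,0,-1.8],[0,0,0],2.0],[[0,0,-3.2],[0,0,0],2.0],[[0,0,-4.6],[0,0,0],2.0],[[0,0,-5.6],[0,0,0],2.0],[[0,0,-6],[0,0,0],2.0]])

```text
time: 14.02
ee_pos: [0.4418, -0.111, 0.2841]
eef_rot: [0.894, 0.447, 0.0, 0.0]
ft_force: [0.7, 0.3, -6.1]
width: 0.0238
```

```bash
python3 - <<'E'
from h import *
s=read_state();P,Q=pose(s);print(P.round(4),yawof(Q),s["width"],s["ft_force"])
c=camera("scene"); cv2.imwrite("pics/s8.png",c["frame"][:,:,::-1])
crop(c,(325,255),70,56,11,"s8c.png")
w=camera("wrist"); cv2.imwrite("pics/w8.png",w["frame"][:,:,::-1])
E
```

```text
[ 0.4418 -0.111   0.2841] 53.157633310428274 0.023769954835614882 [ 0.74779496  0.28592191 -6.1077403 ]
s8c.png origin 290 227 scale 11
```

View pics/s8c.png

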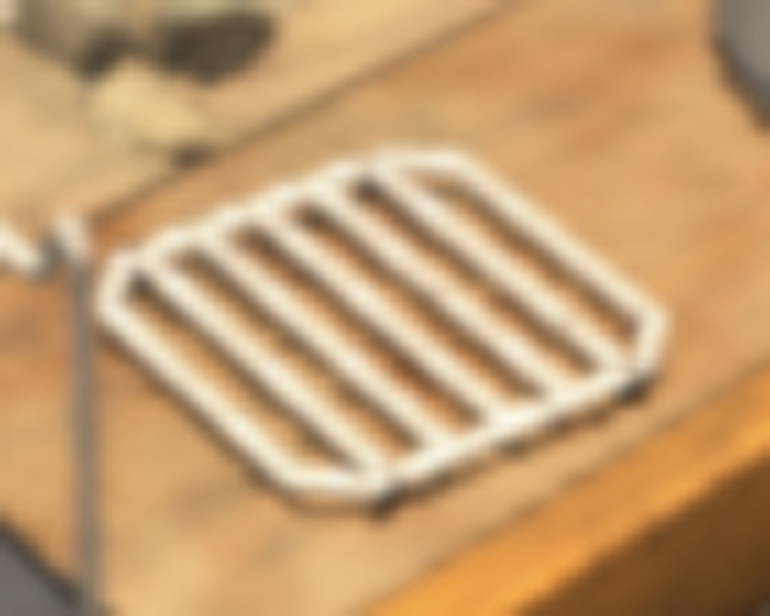

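View pics/s8.png

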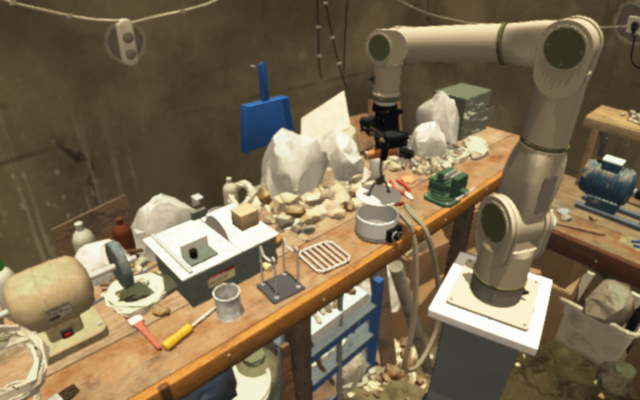

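View pics/w8.png

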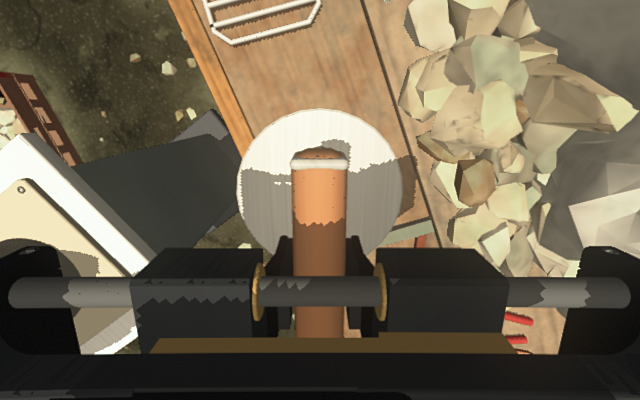

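```bash
python3 - <<'E'
from h import *
c=camera("scene"); w=camera("wrist")
f=lambda u,v:(290+u/11-.5,227+v/11-.5)
q=[(108,300),(128,265),(380,165),(458,163),(660,325),(640,372),(380,487),(295,480)]
W=np.array([atz(c,f(*a),.012)[:2] for a in q]);print("scene",W.mean(0),W.round(3).tolist())
# wrist: visible lower corners
for uv in [(213,22),(232,43),(308,22),(319,3)]: print(atz(w,uv,.012)[:2].round(4))
# top camera vertices corrected?
E
```

```text
scene [0.51492693 0.11542204] [[0.587, 0.151], [0.591, 0.134], [0.555, 0.05], [0.535, 0.036], [0.444, 0.077], [0.438, 0.099], [0.474, 0.183], [0.496, 0.193]]
[0.444  0.1021]
[0.4471 0.072 ]
[0.5338 0.0354]
[0.5559 0.0433]
```

```bash
python3 - <<'E'
from h import *
to((.515,.1145,.284),53.15)
E
```

```text
to (0.515, 0.1145, 0.284) 53.15 d [22.46 -7.63 -0.11] w [-0.001  0.     0.   ]
```

Emit:
play_rows(moves=[[[0.6,-0.2,0],[0,0,0],2.0],[[2,-0.7,0],[0,0,0],2.0],[[4.2,-1.4,0],[0,0,0],2.0],[[7,-2.4,0],[0,0,0],2.0],[[10,-3.4,0],[0,0,0],2.0],[[13,-4.4,0],[0,0,0],2.0],[[16,-5.4,0],[0,0,0],2.0],[[18.6,-6.3,0],[0,0,0],2.0]])

```text
time: 15.22
ee_pos: [0.5027, 0.0782, 0.2833]
eef_rot: [0.894, 0.448, 0.0, -0.0]
ft_force: [0.1, 0.5, -5.7]
width: 0.0238
```

```bash
python3 - <<'E'
from h import *
to((.515,.1145,.17),53.15)
E
```

```text
to (0.515, 0.1145, 0.17) 53.15 d [ 3.64 -1.19 11.33] w [-0.    -0.001  0.002]
```

Emit:
play_rows(moves=[[[1.8,-0.6,0.3],[0,0,0],2.0],[[3,-1.0,1],[0,0,0],2.0],[[3.6,-1.2,2.2],[0,0,0],2.0],[[3.75,-1.25,3.8],[0,0,0],2.0],[[3.75,-1.25,5.5],[0,0,0],2.0],[[3.75,-1.25,7],[0,0,0],2.0],[[3.75,-1.25,8],[0,0,0],2.0],[[3.75,-1.25,8.3],[0,0,0],2.0]])

```text
time: 16.23
ee_pos: [0.515, 0.1129, 0.1996]
eef_rot: [0.894, 0.447, -0.0, -0.0]
ft_force: [0.0, -1.0, -4.7]
width: 0.0237
```

```bash
python3 - <<'E'
from h import *
s=read_state();P,Q=pose(s);print(P.round(4),yawof(Q),s["width"],s["ft_force"])
to((.515,.1145,.16),53.15)
c=camera("scene"); 
th=np.linspace(0,2*np.pi,40)
L=P+[0,0,-.1412+.005]
crop(c,proj(c,L)[0],100,90,7.5,"s9.png",proj(c,[L+[.077*np.cos(a),.077*np.sin(a),0.003] for a in th]))
w=camera("wrist"); cv2.imwrite("pics/w9.png",w["frame"][:,:,::-1])
E
```

```text
[0.515  0.1129 0.1996] 53.143194238171844 0.023660108633014463 [ 0.03267012 -0.9776556  -4.745469  ]
to (0.515, 0.1145, 0.16) 53.15 d [ 0.14 -0.09  3.96] w [-0.     0.001 -0.   ]
s9.png origin 274 196 scale 7.5
```

View pics/s9.png

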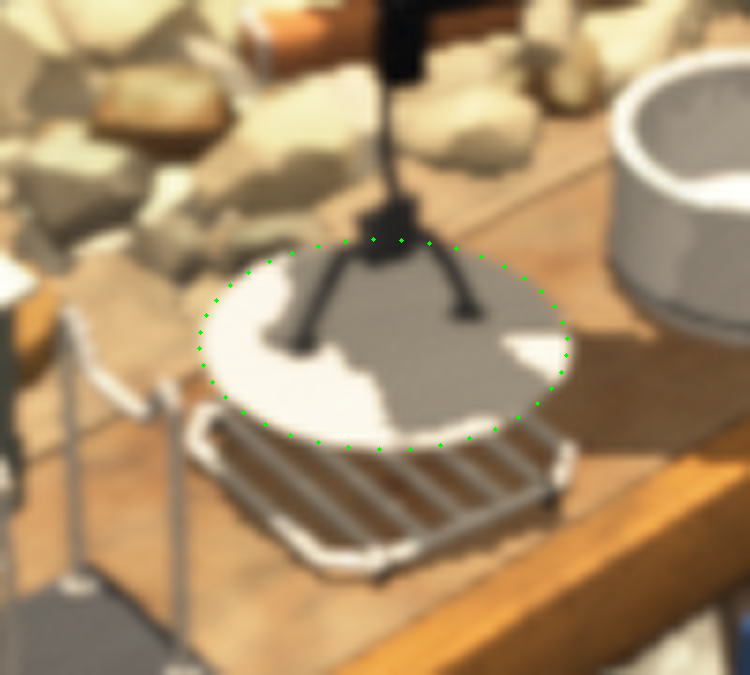

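View pics/w9.png

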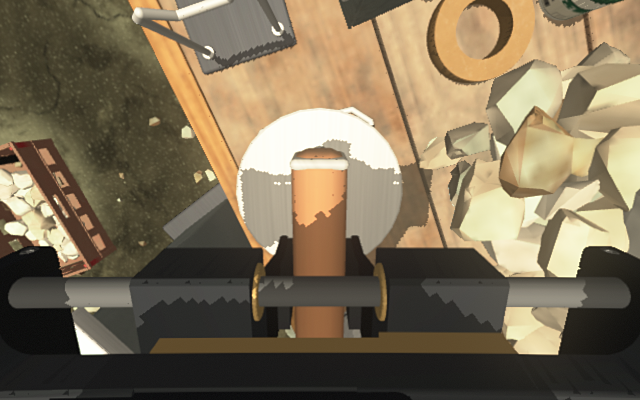

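Emit:
play_rows(moves=[[[0.1,-0.1,0.8],[0,0,0],2.0],[[0.15,-0.1,1.9],[0,0,0],2.0],[[0.15,-0.1,2.9],[0,0,0],2.0],[[0.15,-0.1,3.5],[0,0,0],2.0],[[0.15,-0.1,3.8],[0,0,0],2.0],[[0.15,-0.1,4.0],[0,0,0],2.0],[[0.15,-0.1,4.1],[0,0,0],2.0],[[0.15,-0.1,4.2],[0,0,0],2.0]])

```text
time: 17.32
ee_pos: [0.5154, 0.1149, 0.1584]
eef_rot: [0.894, 0.447, 0.0, 0.0]
ft_force: [0.3, 0.6, -4.4]
width: 0.0235
```

Emit:
play_rows(moves=[[[0,0,0.1],[0,0,0],2.0],[[0,0,0.2],[0,0,0],2.0],[[0,0,0.3],[0,0,0],2.0],[[0,0,0.4],[0,0,0],2.0],[[0,0,0.5],[0,0,0],2.0]])

```text
time: 17.95
ee_pos: [0.5156, 0.115, 0.1535]
eef_rot: [0.894, 0.447, 0.0, 0.0]
ft_force: [-0.2, -0.2, -1.9]
width: 0.0237
```

```bash
python3 - <<'E'
from h import *
s=read_state();P,Q=pose(s);print(P.round(4),yawof(Q),s["width"],s["ft_force"])
c=camera("scene"); 
th=np.linspace(0,2*np.pi,40)
L=np.array([.515,.115,.027])
crop(c,proj(c,L)[0],100,90,7.5,"s10.png",proj(c,[L+[.077*np.cos(a),.077*np.sin(a),0] for a in th]))
E
```

```text
[0.5156 0.115  0.1535] 53.154268109184294 0.023748485875633683 [-0.22496617 -0.17422721 -1.87810499]
s10.png origin 274 206 scale 7.5
```

View pics/s10.png

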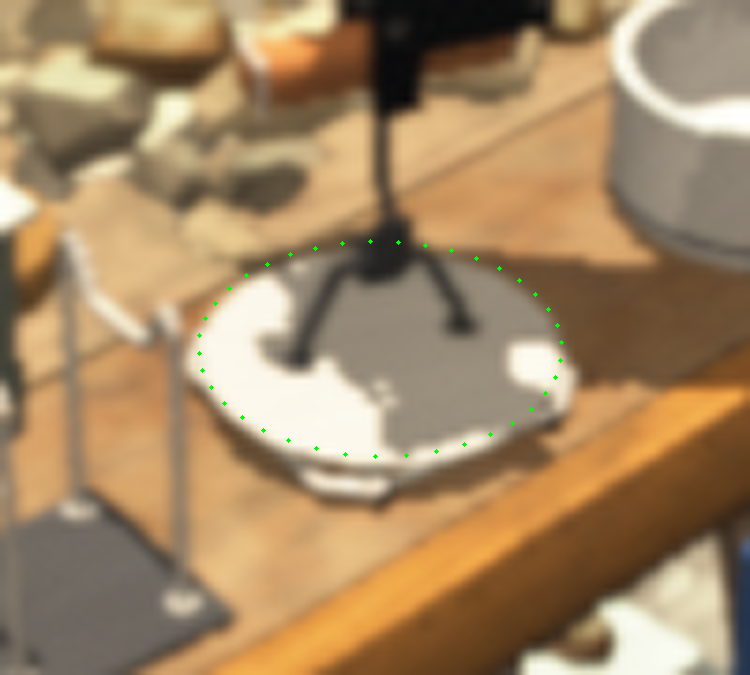

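Emit:
play_rows(moves=[[[0,0,0.6],[0,0,0],2.0],[[0,0,1.3],[0,0,0],2.0],[[0,0,1.9],[0,0,0],2.0],[[0,0,2.0],[0,0,0],2.0],[[0,0,2.0],[0,0,0],2.0]])

```text
time: 18.62
ee_pos: [0.5153, 0.115, 0.1332]
eef_rot: [0.894, 0.448, -0.0, 0.0]
ft_force: [-0.5, 0.3, -1.1]
width: 0.0237
```

```bash
python3 - <<'E'
from h import *
s=read_state();P,Q=pose(s);print(P.round(4),yawof(Q),s["width"],s["ft_force"])
c=camera("scene"); crop(c,(322,245),90,80,8,"s11.png")
E
```

```text
[0.5153 0.115  0.1332] 53.1689033180927 0.023690364597609516 [-0.52692542  0.25784438 -1.07665223]
s11.png origin 277 205 scale 8
```

View pics/s11.png

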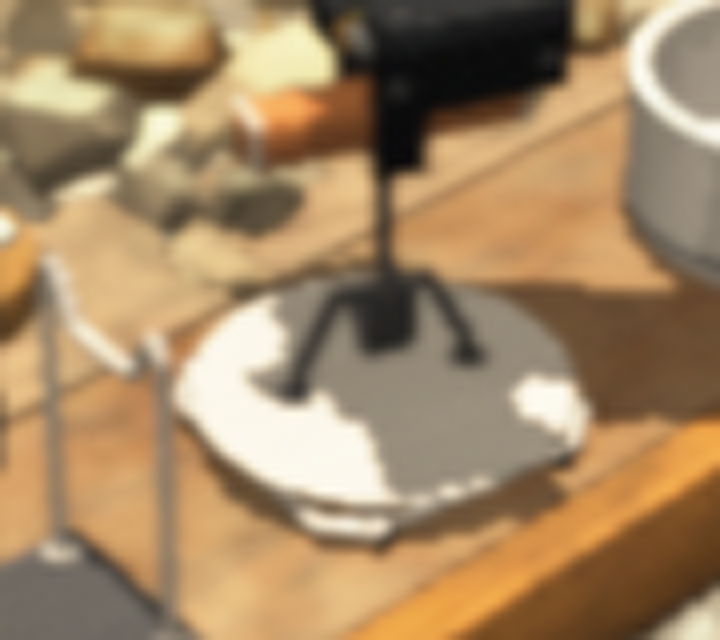

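Emit:
play_rows(moves=[[[0,-0.6,0],[0,0,0],2.0],[[0,-1.6,0],[0,0,0],2.0],[[0,-2.8,0],[0,0,0],2.0],[[0,-4,0],[0,0,0],2.0],[[0,-4.6,0],[0,0,0],2.0],[[0,-4.6,-2],[0,0,0],2.0],[[0,-4.6,-6],[0,0,0],2.0],[[0,-4.6,-11],[0,0,0],2.0]])

```text
time: 19.68
ee_pos: [0.4777, 0.1423, 0.2439]
eef_rot: [0.894, 0.447, -0.001, -0.0]
ft_force: [1.1, -0.3, -2.0]
width: 0.0234
```

```bash
python3 - <<'E'
from h import *
s=read_state();P,Q=pose(s);print(P.round(4),yawof(Q),s["width"],s["ft_force"])
to((.5482,.3060,.305),70.23)
c=camera("scene"); 
th=np.linspace(0,2*np.pi,40)
L=np.array([.515,.115,.027])
crop(c,(322,245),100,90,7.5,"s12.png",proj(c,[L+[.077*np.cos(a),.077*np.sin(a),0] for a in th]))
E
```

```text
[0.4777 0.1423 0.2439] 53.16365286220269 0.023441341522955184 [ 1.09255143 -0.29593093 -1.98202503]
to (0.5482, 0.306, 0.305) 70.23 d [17.32 -4.18 -6.12] w [-0.001  0.001 -0.298]
s12.png origin 272 200 scale 7.5
```

View pics/s12.png

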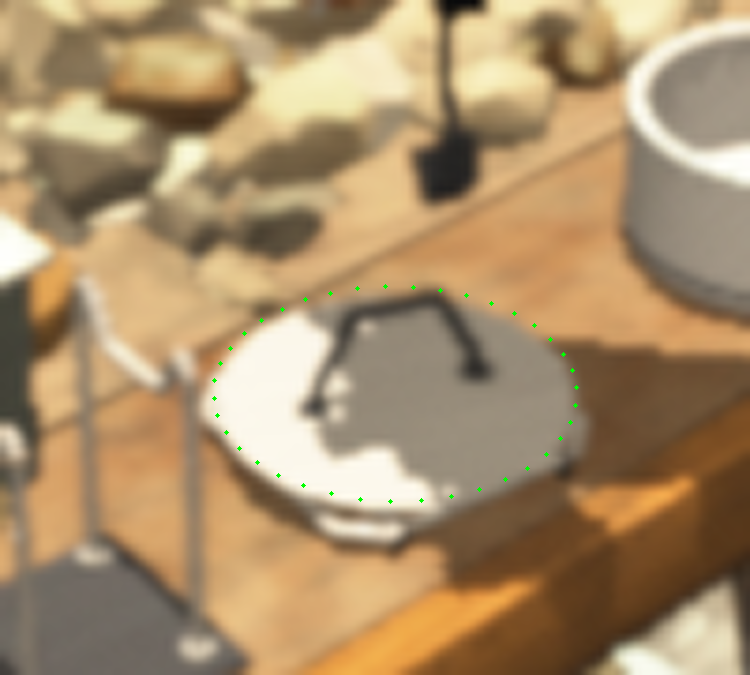

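Emit:
play_rows(moves=[[[0.5,0,-3],[0,0,-0.02],2.0],[[3,-0.8,-5.5],[0,0,-0.08],2.0],[[7,-1.7,-6.1],[0,0,-0.15],2.0],[[11.5,-2.8,-6.1],[0,0,-0.23],2.0],[[15.5,-3.7,-6.1],[0,0,-0.298],2.0],[[17.3,-4.2,-6.1],[0,0,-0.298],2.0],[[17.3,-4.2,-6.1],[0,0,-0.298],2.0]])

```text
time: 20.6
ee_pos: [0.548, 0.3076, 0.3034]
eef_rot: [0.817, 0.576, -0.0, -0.001]
ft_force: [-0.3, -0.2, -1.9]
width: 0.0234
```

```bash
python3 - <<'E'
from h import *
s=read_state();P,Q=pose(s);print(P.round(4),yawof(Q),s["width"],s["ft_force"],Q.as_matrix()[:,2].round(4))
to((.5482,.3060,.1222),70.23)
E
```

```text
[0.548  0.3076 0.3034] 70.35908168683905 0.02341863893043365 [-0.31316719 -0.24293623 -1.91479329] [-1.5e-03  7.0e-04 -1.0e+00]
to (0.5482, 0.306, 0.1222) 70.23 d [-0.15  0.1  18.12] w [-0.002 -0.     0.002]
```

Emit:
play_rows(moves=[[[-0.1,0.05,2],[0,0,0],2.0],[[-0.1,0.05,6],[0,0,0],2.0],[[-0.1,0.05,10],[0,0,0],2.0],[[-0.1,0.05,13.5],[0,0,0],2.0],[[-0.1,0.05,16],[0,0,0],2.0],[[-0.1,0.05,17.4],[0,0,0],2.0],[[-0.1,0.05,18],[0,0,0],2.0],[[-0.1,0.05,18],[0,0,0],2.0]])

```text
time: 21.6
ee_pos: [0.5489, 0.3049, 0.1248]
eef_rot: [0.818, 0.575, 0.0, 0.0]
ft_force: [-0.5, 0.3, -0.5]
width: 0.0232
```

```bash
python3 - <<'E'
from h import *
s=read_state();P,Q=pose(s);print(P.round(4),yawof(Q),s["width"],s["ft_force"],Q.as_matrix()[:,2].round(4))
to((.5482,.3060,.1212),70.23)
c=camera("scene");crop(c,(282,260),75,80,7.5,"s13.png")
E
```

```text
[0.5489 0.3049 0.1248] 70.21382740940757 0.02323323414430359 [-0.48068862  0.26045232 -0.50059272] [ 6.e-04  1.e-04 -1.e+00]
to (0.5482, 0.306, 0.1212) 70.23 d [ 0.08 -0.1   0.36] w [ 0.001 -0.    -0.   ]
s13.png origin 244 220 scale 7.5
```

View pics/s13.png

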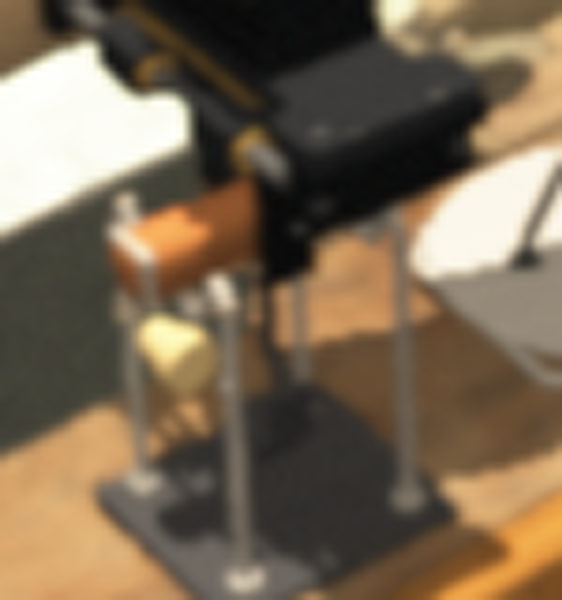

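Emit:
play_rows(moves=[[[0.05,-0.1,0.2],[0,0,0],2.0],[[0.05,-0.1,0.35],[0,0,0],2.0],[[0.05,-0.1,0.35],[0,0,0],2.0]])

```text
time: 22.02
ee_pos: [0.548, 0.3062, 0.1212]
eef_rot: [0.818, 0.575, 0.0, -0.0]
ft_force: [-1.3, 0.1, 2.0]
width: 0.0237
```

```bash
python3 - <<'E'
from h import *
s=read_state();P,Q=pose(s);print(P.round(4),yawof(Q),s["width"],s["ft_force"],s["torque"])
E
```

```text
[0.548  0.3062 0.1212] 70.2467622256905 0.02365974860442929 [-1.3218524   0.10187129  2.02921814] [0.00238814 0.15973166 0.04229615]
```

Seated, with an upward force of 2 N. Opening the jaws.

Emit:
play_rows(moves=[[[0,0,0],[0,0,0],6.5],[[0,0,0],[0,0,0],6.5],[[0,0,0],[0,0,0],6.5],[[0,0,0],[0,0,0],6.5],[[0,0,0],[0,0,0],6.5]])

```text
time: 22.65
ee_pos: [0.5479, 0.3058, 0.1207]
eef_rot: [0.818, 0.575, -0.0, 0.0]
ft_force: [-0.3, -0.0, -0.4]
width: 0.0623
```

Emit:
play_rows(moves=[[[0,0,-1],[0,0,0],6.5],[[0,0,-4],[0,0,0],6.5],[[0,0,-8],[0,0,0],6.5],[[0,0,-12],[0,0,0],5],[[0,0,-16],[0,0,0],5],[[-6,0,-18],[0,0,0.05],5],[[-12,0,-18],[0,0,0.1],5],[[-18,0,-18],[0,0,0.15],5]])

```text
time: 23.65
ee_pos: [0.4863, 0.1352, 0.3014]
eef_rot: [0.859, 0.512, 0.0, 0.0]
ft_force: [1.3, 0.4, 0.8]
width: 0.05
```

```bash
python3 - <<'E'
from h import *
s=read_state();P,Q=pose(s);print(P.round(4),yawof(Q),s["width"],s["ft_force"],s["time"])
c=camera("scene");crop(c,(300,250),110,90,7,"s14.png")
to((.43,-.24,.28),50)
E
```

```text
[0.4863 0.1352 0.3014] 61.567314157937595 0.04999402554437983 [1.28603236 0.44367054 0.80990517] 23.65
s14.png origin 245 205 scale 7
to (0.43, -0.24, 0.28) 50 d [-34.78  12.96   2.29] w [0.003 0.003 0.191]
```

View pics/s14.png

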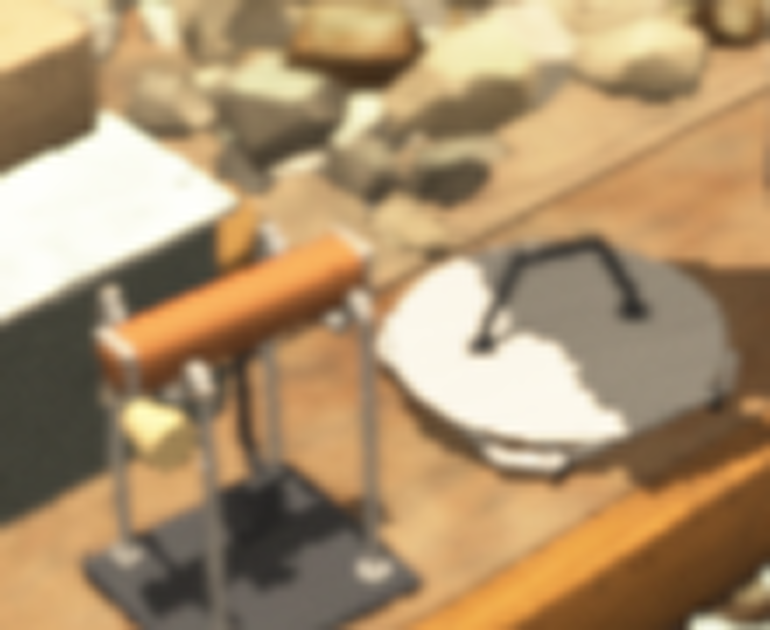

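```bash
python3 - <<'E'
from h import *
to((.395,-.19,.30),50)
to((.412,-.375,.26),50,((.395,-.19,.30),50))
E
```

```text
to (0.395, -0.19, 0.3) 50 d [-32.12   7.48   0.27] w [0.003 0.003 0.191]
to (0.412, -0.375, 0.26) 50 d [-13.08  13.19   4.  ] w [0. 0. 0.]
```

Emit:
play_rows(moves=[[[-5,1.2,0],[0,0,0.03],5],[[-10.5,2.5,0],[0,0,0.06],5],[[-16,3.7,0],[0,0,0.1],5],[[-21.5,5,0],[0,0,0.14],5],[[-26.5,6.2,0],[0,0,0.17],5],[[-30.5,7.1,0],[0,0,0.2],5],[[-32.1,7.5,0],[0,0,0.2],5],[[-32.1,7.5,0],[0,0,0.2],5]])

```text
time: 24.7
ee_pos: [0.4007, -0.1816, 0.301]
eef_rot: [0.906, 0.424, 0.0, 0.0]
ft_force: [1.3, 0.0, -0.5]
width: 0.0497
```

```bash
python3 - <<'E'
from h import *
s=read_state();P,Q=pose(s);print(P.round(4),yawof(Q),s["width"],s["time"])
w=camera("wrist")
cv2.imwrite("pics/w15.png",w["frame"][:,:,::-1])
th=np.linspace(0,2*np.pi,60)
L=np.array([.4416,-.1103,.08])
crop(w,(330,100),180,180,4,"w15c.png",proj(w,[L+[.074*np.cos(a),.074*np.sin(a),0] for a in th]))
E
```

```text
[ 0.4007 -0.1816  0.301 ] 50.16205665839544 0.04974572059244497 24.7
w15c.png origin 240 10 scale 4
```

View pics/w15.png

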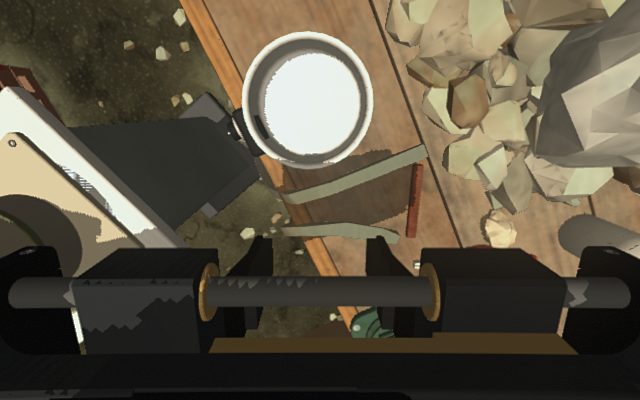

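View pics/w15c.png

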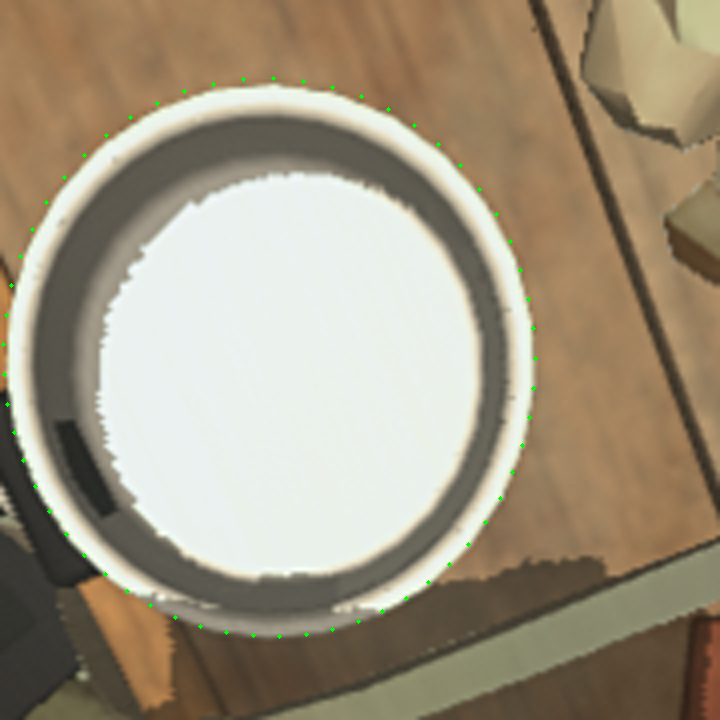

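```bash
python3 - <<'E'
from h import *
w=camera("wrist")
crop(w,(412,200),60,110,6,"w15s.png")
m=masks_of(w,"wax_stick")[0]["region"]; ys,xs=np.nonzero(m); W=np.array([atz(w,(x,y),.011)[:2] for x,y in zip(xs,ys)])
c,sz,a=cv2.minAreaRect((W*1000).astype(np.float32)); print(c,sz,a,W.mean(0))
E
```

```text
w15s.png origin 382 145 scale 6
(469.6556396484375, -310.13568115234375) (107.8380355834961, 15.405142784118652) 49.0080451965332 [ 0.47095094 -0.30867702]
```

View pics/w15s.png

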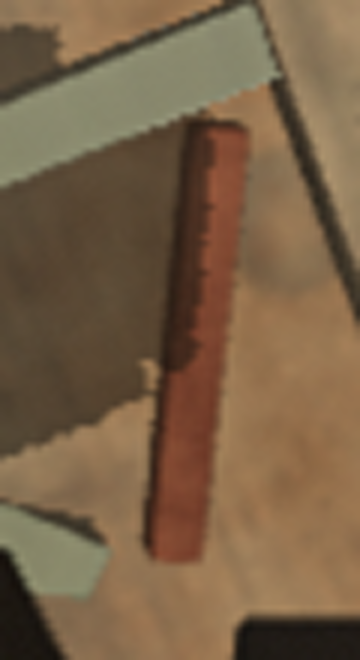

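```bash
python3 - <<'E'
from h import *
w=camera("wrist")
f=lambda u,v:(382+u/6-.5,145+v/6-.5)
a=atz(w,f(219,122),.011);b=atz(w,f(176,560),.011);print((a+b)/2,np.linalg.norm(a-b),np.degrees(np.arctan2(*(a-b)[1::-1])))
to((.4115,-.379,.24),49.5)
E
```

```text
[ 0.47083719 -0.30904612  0.011     ] 0.10899086989052847 49.6424667211126
to (0.4115, -0.379, 0.24) 49.5 d [-14.65  13.49   6.1 ] w [ 0.    -0.     0.015]
```

Emit:
play_rows(moves=[[[-4,3.7,1],[0,0,0],5],[[-8,7.4,3],[0,0,0.01],5],[[-12,11,5],[0,0,0.015],5],[[-14.6,13.5,6],[0,0,0.015],5],[[-14.6,13.5,6],[0,0,0.015],5]])

```text
time: 25.52
ee_pos: [0.4102, -0.3815, 0.2391]
eef_rot: [0.909, 0.416, -0.0, -0.001]
ft_force: [-0.5, 0.2, 0.3]
width: 0.0497
```

```bash
python3 - <<'E'
from h import *
s=read_state();P,Q=pose(s);print(P.round(4),yawof(Q),s["width"],s["time"])
w=camera("wrist")
cv2.imwrite("pics/w16.png",w["frame"][:,:,::-1])
x=np.array([np.cos(np.radians(-40.4)),np.sin(np.radians(-40.4)),0]);y=np.array([-x[1],x[0],0]);o=np.array([.4708,-.309,.012])
u=proj(w,[o+a*x+b*y for a in(-.007,.007) for b in (-.055,0,.055)])
crop(w,u.mean(0),150,180,4,"w16c.png",u)
to((.4708,-.309,.1),49.6)
E
```

```text
[ 0.4102 -0.3815  0.2391] 49.202792959330026 0.04972595902601436 25.525
w16c.png origin 243 0 scale 4
to (0.4708, -0.309, 0.1) 49.6 d [ 9.25 -0.07 14.02] w [-0.001 -0.001 -0.005]
```

View pics/w16c.png

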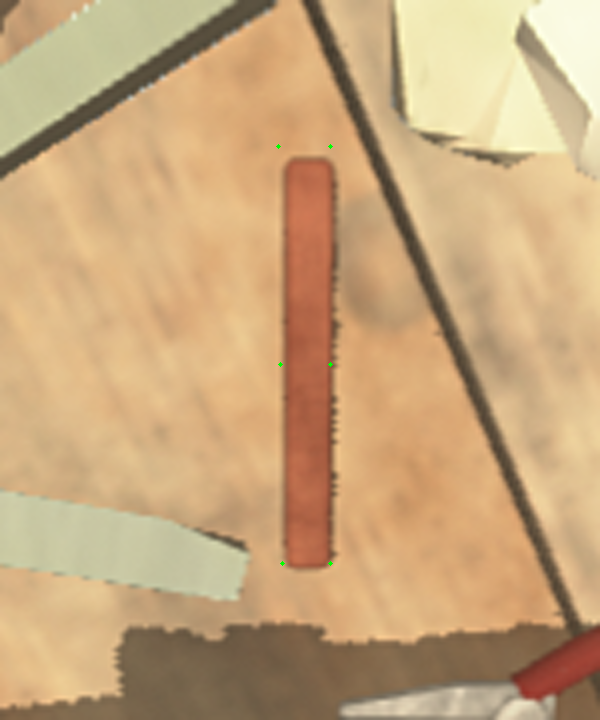

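View pics/w16.png

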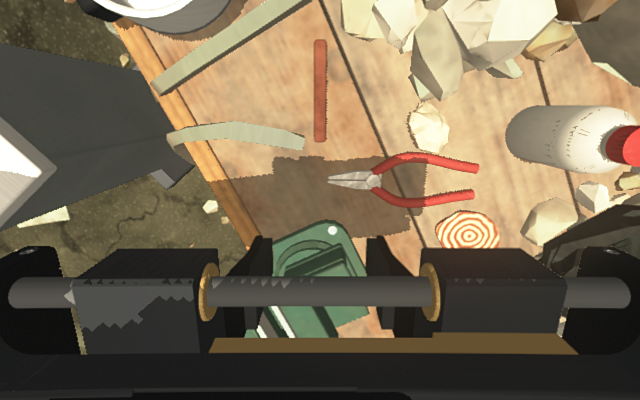

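```bash
python3 - <<'E'
from h import *
import cv2
a=cv2.imread("pics/w15.png")[120:260,360:560];b=cv2.imread("pics/w16.png")[0:160,320:520]
cv2.imwrite("pics/cmp.png",np.hstack([cv2.resize(a,(400,320*7//8)),cv2.resize(b[:140],(400,280))]))
t=camera("top")
c=proj(t,[.475,-.309,.02])[0]; crop(t,c,60,50,13,"t16.png")
E
```

```text
t16.png origin 388 208 scale 13
```

View pics/cmp.png

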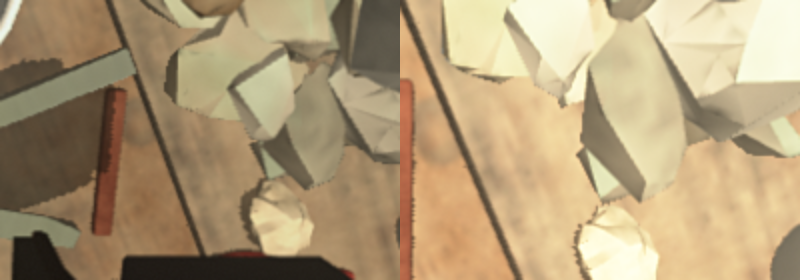

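View pics/t16.png

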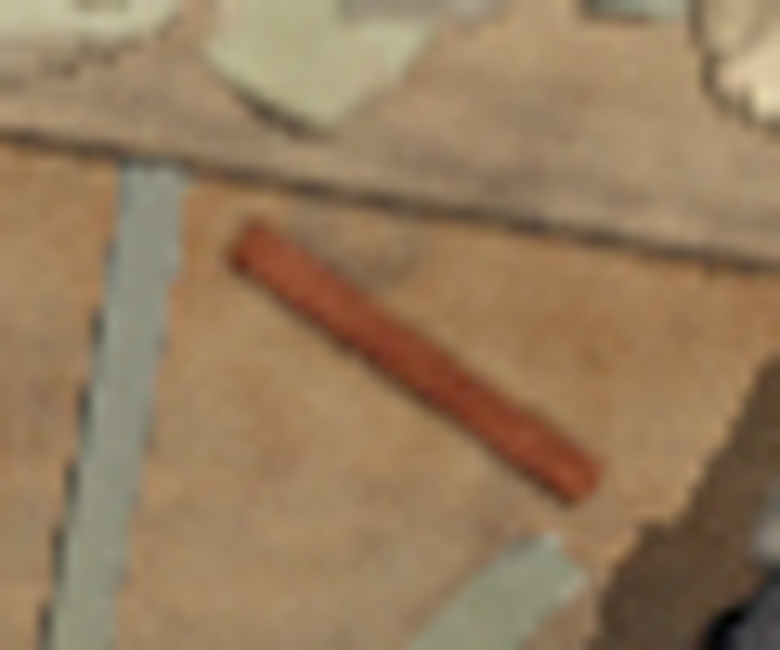

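```bash
python3 - <<'E'
from h import *
w=camera("wrist");P,Q=pose(read_state());T=np.array(w["camera_from_world"])
G=np.eye(4);G[:3,:3]=Q.as_matrix();G[:3,3]=P; K=T@G
G2=np.eye(4);G2[:3,:3]=down(50.16).as_matrix();G2[:3,3]=(.4007,-.1816,.301)
w2=dict(w);w2["camera_from_world"]=K@np.linalg.inv(G2)
for n,a,b in [("stickend check",(417,163.5),(320,39)),("grey apex",(516,213.5),(440,100)),("white tip",(492.5,188.5),(402.5,50)),("grey ridge",(522,155),(442,12)),("pebble",(500,225),(430,130))]:
  X=tri([w2,w],[a,b]); print(n,X.round(3), "tool coords rel stick centre(mm)",(1000*Q.inv().apply(X-[.471,-.31,0]))[:2].round(), proj(w,X)-b)
E
```

```text
stickend check [ 0.506 -0.267  0.011] tool coords rel stick centre(mm) [55. -1.] [[-0.97220192  0.96931005]]
grey apex [ 0.562 -0.397  0.041] tool coords rel stick centre(mm) [ -7. 126.] [[ 0.63022315 -0.45267066]]
white tip [ 0.551 -0.332  0.072] tool coords rel stick centre(mm) [36. 75.] [[-1.05515659  0.86101367]]
grey ridge [ 0.607 -0.331  0.047] tool coords rel stick centre(mm) [ 73. 117.] [[-0.02333874  0.01833772]]
pebble [ 0.547 -0.428 -0.004] tool coords rel stick centre(mm) [-40. 134.] [[ 0.84925882 -0.63306258]]
```

Emit:
play_rows(moves=[[[4,0,2],[0,0,0],5],[[7.3,0,6],[0,0,0],5],[[7.3,0,11],[0,0,0],5],[[7.3,0,15.5],[0,0,0],5],[[7.3,0,19],[0,0,0],5],[[7.3,0,21],[0,0,0],5],[[7.3,0,21.8],[0,0,0],5],[[7.3,0,21.8],[0,0,0],5]])

```text
time: 26.68
ee_pos: [0.4589, -0.3249, 0.0235]
eef_rot: [0.909, 0.417, 0.0, 0.0]
ft_force: [-0.4, 0.6, -0.4]
width: 0.0501
```

```bash
python3 - <<'E'
from h import *
s=read_state();P,Q=pose(s);print(P.round(4),yawof(Q),s["width"],s["time"],s["ft_force"])
w=camera("wrist")
cv2.imwrite("pics/w17.png",w["frame"][:,:,::-1])
E
```

```text
[ 0.4589 -0.3249  0.0235] 49.339634151443896 0.05006491950285019 26.675 [-0.41671734  0.61183824 -0.38837957]
```

View pics/w17.png

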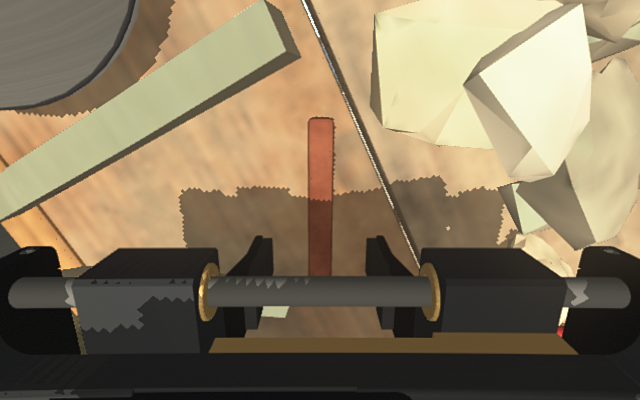

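Emit:
play_rows(moves=[[[0,0,1],[0,0,0],5],[[0,0,1.7],[0,0,0],5],[[0,0,1.75],[0,0,0],3],[[0,0,1.75],[0,0,0],1],[[0,0,1.75],[0,0,0],1],[[0,0,1.75],[0,0,0],1],[[0,0,1.75],[0,0,0],1],[[0,0,1.75],[0,0,0],1]], grip_force=20)

```text
time: 27.72
ee_pos: [0.4584, -0.325, 0.0054]
eef_rot: [0.909, 0.417, 0.0, 0.0]
ft_force: [-0.2, 0.7, 1.2]
width: 0.0139
```

```bash
python3 - <<'E'
from h import *
s=read_state();P,Q=pose(s);print(P.round(4),yawof(Q),s["width"],s["time"],s["ft_force"])
w=camera("wrist")
a=atz(w,(321,118),.011); print(a, Q.inv().apply(a-P))
E
```

```text
[ 0.4584 -0.325   0.0054] 49.317957224791165 0.013915895933451425 27.725 [-0.19767841  0.71026563  1.19412182]
[ 0.50582984 -0.27005418  0.011     ] [ 0.07254521  0.00014637 -0.0055753 ]
```

Emit:
play_rows(moves=[[[0,0,-1],[0,0,0],1],[[0,0,-4],[0,0,0],1],[[0,0,-8],[0,0,0],1],[[0,0,-12],[0,0,0],1],[[0,0,-15],[0,0,0],1],[[0,0,-16],[0,0,0],1],[[0,0,-16],[0,0,0],1]])

```text
time: 28.65
ee_pos: [0.4583, -0.3249, 0.1653]
eef_rot: [0.909, 0.417, 0.0, 0.0]
ft_force: [-0.1, 0.4, -0.6]
width: 0.0137
```

```bash
python3 - <<'E'
from h import *
s=read_state();P,Q=pose(s);print(P.round(4),yawof(Q),s["width"],s["time"],s["ft_force"])
w=camera("wrist")
cv2.imwrite("pics/w18.png",w["frame"][:,:,::-1])
x=Q.as_matrix()[:,0];y=Q.as_matrix()[:,1]
u=proj(w,[P+[0,0,.0066]+(.019+.055)*x+b*y for b in (-.007,.007)]);print(u)
crop(w,(320,150),100,100,6,"w18c.png",u)
to((.4292,-.1247,.165),49.3)
E
```

```text
[ 0.4583 -0.3249  0.1653] 49.31684768322435 0.013701633502414901 28.65 [-0.14410999  0.43729854 -0.56769025]
[[305.43983118 114.74067586]
 [336.05372398 114.758351  ]]
w18c.png origin 270 100 scale 6
to (0.4292, -0.1247, 0.165) 49.3 d [ 13.29 -15.21  -0.05] w [-0.001  0.     0.   ]
```

View pics/w18c.png

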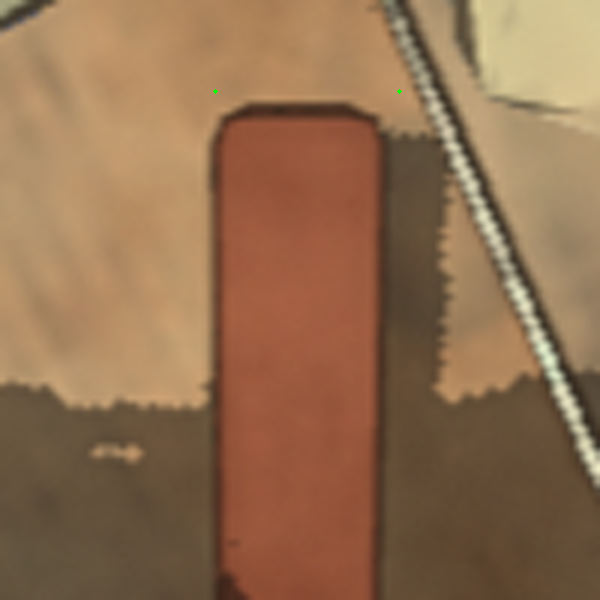

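Emit:
play_rows(moves=[[[1.5,-1.7,0],[0,0,0],1],[[4,-4.5,0],[0,0,0],1],[[7,-7.9,0],[0,0,0],1],[[10,-11.3,0],[0,0,0],1],[[12.5,-14,0],[0,0,0],1],[[13.5,-15.2,0],[0,0,0],1],[[13.5,-15.2,0],[0,0,0],1]])

```text
time: 29.58
ee_pos: [0.4308, -0.1234, 0.1647]
eef_rot: [0.909, 0.418, -0.0, -0.0]
ft_force: [0.5, -0.4, -0.1]
width: 0.0135
```

```bash
python3 - <<'E'
from h import *
s=read_state();P,Q=pose(s);print(P.round(4),yawof(Q),s["width"],s["time"],s["ft_force"])
to((.4305,-.1232,.021),49.3)
w=camera("wrist")
cv2.imwrite("pics/w19.png",w["frame"][:,:,::-1])
c=camera("scene"); crop(c,(380,215),80,80,8,"s19.png")
E
```

```text
[ 0.4308 -0.1234  0.1647] 49.375979225289356 0.013473914555144732 29.575 [ 0.45739358 -0.36012183 -0.06551598]
to (0.4305, -0.1232, 0.021) 49.3 d [ 0.   -0.02 14.37] w [-0.001  0.001  0.001]
s19.png origin 340 175 scale 8
```

View pics/w19.png

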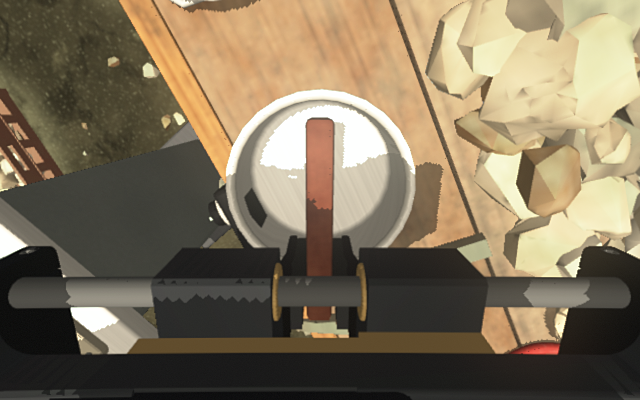

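View pics/s19.png

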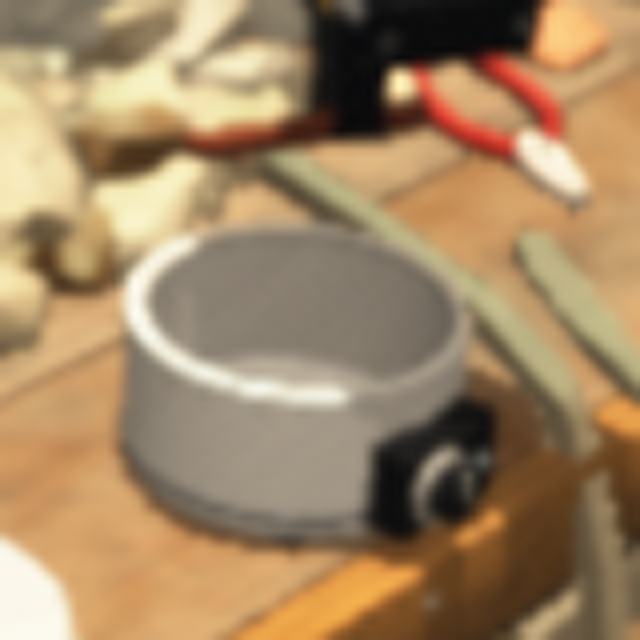

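Emit:
play_rows(moves=[[[0,0,3],[0,0,0],1],[[0,0,7],[0,0,0],1],[[0,0,10.5],[0,0,0],1],[[0,0,12.8],[0,0,0],1],[[0,0,13.8],[0,0,0],1],[[0,0,14.2],[0,0,0],1],[[0,0,14.35],[0,0,0],1],[[0,0,14.45],[0,0,0],1]])

```text
time: 30.68
ee_pos: [0.4316, -0.1237, 0.0214]
eef_rot: [0.909, 0.417, 0.0, 0.001]
ft_force: [-0.5, -0.7, -0.0]
width: 0.0136
```

```bash
python3 - <<'E'
from h import *
s=read_state();P,Q=pose(s);print(P.round(4),yawof(Q),s["width"],s["time"],s["ft_force"])
E
```

```text
[ 0.4316 -0.1237  0.0214] 49.31256514951107 0.013568742445172283 30.675 [-0.47447785 -0.70479757 -0.02285673]
```

Emit:
play_rows(moves=[[[0,0,0.1],[0,0,0],1],[[0,0,0.2],[0,0,0],1],[[0,0,0.2],[0,0,0],1]])

```text
time: 31.05
ee_pos: [0.4311, -0.1234, 0.0188]
eef_rot: [0.909, 0.417, 0.0, 0.0]
ft_force: [0.1, 0.5, -0.6]
width: 0.0136
```

Emit:
play_rows(moves=[[[0,0,0],[0,0,0],3.2],[[0,0,0],[0,0,0],3.2],[[0,0,0],[0,0,0],3.2],[[0,0,0],[0,0,0],3.2],[[0,0,-1],[0,0,0],3.2],[[0,0,-3],[0,0,0],3.2],[[0,0,-7],[0,0,0],3.2],[[0,0,-11],[0,0,0],3.2]])

```text
time: 32.05
ee_pos: [0.431, -0.1232, 0.1305]
eef_rot: [0.909, 0.417, 0.0, 0.0]
ft_force: [0.4, -1.5, 0.6]
width: 0.032
```

Emit:
play_rows(moves=[[[0,0,-5],[0,0,0],3.2],[[-2,1,-9],[0,0,0],3.2],[[-5,2.5,-11],[0,0,0],3.2],[[-8,4,-12],[0,0,0],3.2],[[-8,4,-12],[0,0,0],3.2]])

```text
time: 32.67
ee_pos: [0.4087, -0.2124, 0.25]
eef_rot: [0.91, 0.415, 0.0, 0.001]
ft_force: [-0.2, 0.1, -0.2]
width: 0.032
```

```bash
python3 - <<'E'
from h import *
s=read_state();P,Q=pose(s);print(P.round(4),yawof(Q),s["width"],s["time"],s["ft_force"])
w=camera("wrist"); cv2.imwrite("pics/w20.png",w["frame"][:,:,::-1])
c=camera("scene"); cv2.imwrite("pics/s20.png",c["frame"][:,:,::-1]); crop(c,(330,235),170,130,4.6,"s20c.png")
t=camera("top"); cv2.imwrite("pics/t20.png",t["frame"][:,:,::-1])
E
```

```text
[ 0.4087 -0.2124  0.25  ] 49.09679952433675 0.0319823806323535 32.675 [-0.16525131  0.14220793 -0.17637342]
s20c.png origin 245 170 scale 4.6
```

View pics/w20.png

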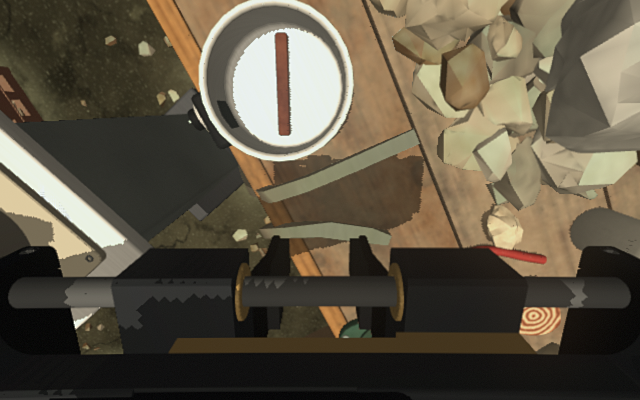

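View pics/s20c.png

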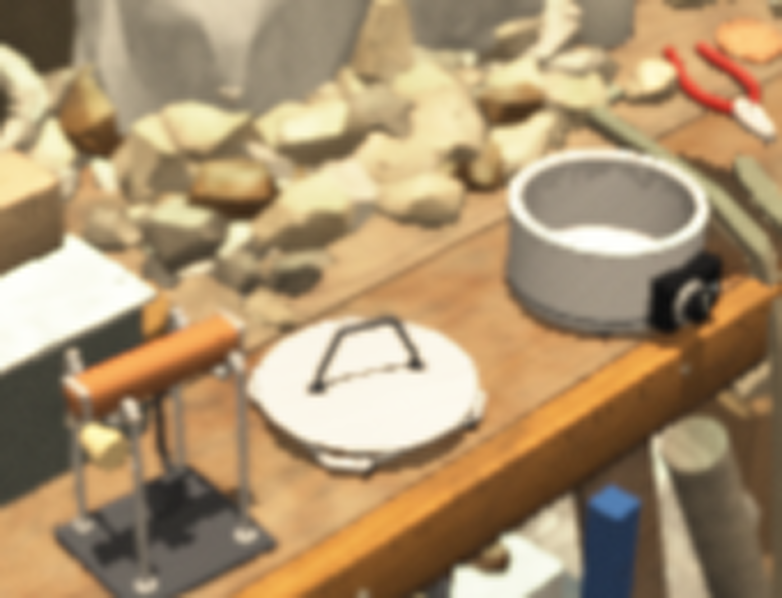

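View pics/t20.png

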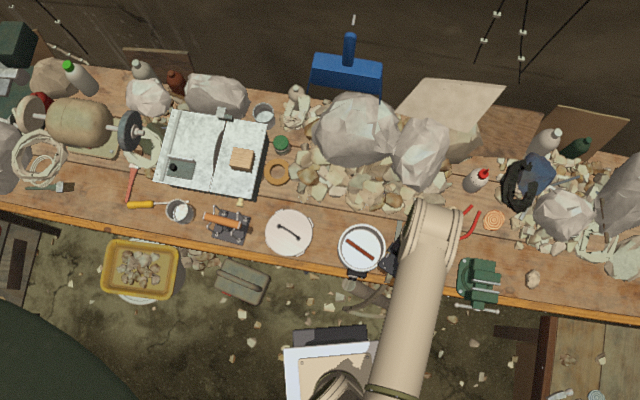

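```bash
python3 - <<'E'
from h import *
t=camera("top"); crop(t,(289,232),70,60,9,"t21.png")
E
```

```text
t21.png origin 254 202 scale 9
```

View pics/t21.png

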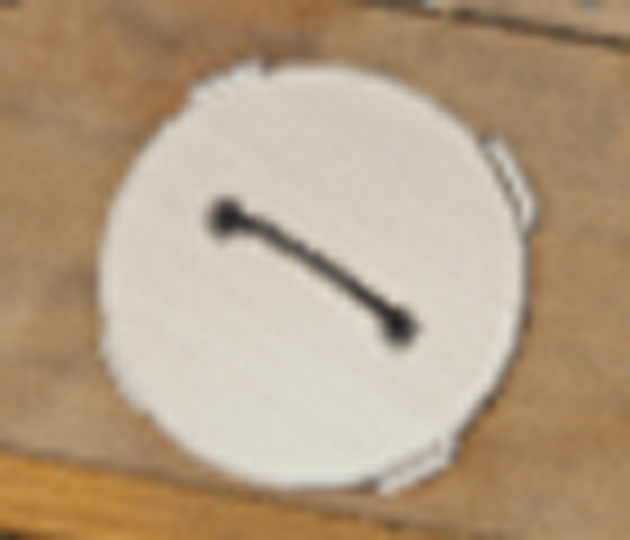

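```bash
python3 -c "
from bench import *
print(close_job())"
```

```text
the job is handed in; nothing more can be done
None
```

The job is done in the order asked and handed in at about 33 s of the 72 s allowed; no verdict was reported.

- **Lid:** I took the lifter from its stand, hooked the lid at the middle of its loop and carried it level. I set it down gently on the trivet and moved only the hook near it. The last pictures show it lying flat, about 2 mm off the trivet's middle.
- **Lifter:** It hangs back in the stand, seated in both cradles.
- **Wax stick:** It lies flat on the pot floor, about in the middle, clear of the walls. I gripped it about 17 mm off its centre because a stone stood in the way of the gripper.
- **Other things:** The tin, tape roll and pliers look unmoved in the last pictures, and the arm was clear of everything.

The cameras disagreed: the top camera read y 3–7 mm lower than the wrist and scene cameras. I used the wrist and scene positions for every grasp and for placing the lid and the stick. I never measured the lid's tilt on the trivet. "Flat" is judged from the pictures and from the force dropping as the lid came to rest.

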